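Sort tested speed controllers and shut the spares case

ROBOT

A 6-joint arm with a two-finger parallel gripper is mounted at the origin on the work surface. World frame = base frame: x ahead of the robot, y to its left, z up, the work surface at z = 0. Lengths are in m, angles in rad, forces in N, time in s.
With the tool pointing down it reaches from about 0.225 to 0.725 m from the base axis. Payload 3.1 kg.
Tool frame: the origin (TCP) lies at the very end of the fingers, on their centre line; the grasp point (between the pads) lies 19 mm behind it; z points along the fingers, y is the line along which they close (so a half turn about z gives the same grasp; the last joint's range is limited). The gripper opens to 85 mm and grips with 20 to 120 N. Pads are 22 mm wide; open, the fingers measure 114 mm over their backs; the gripper's body (76 mm by 85 mm) begins 54 mm behind the grasp point. The pads swing forward as they close: fully open they stand 13 mm farther back than shut.
Start: joints at [1.061, 0.048, 0.099, 1.622, 0, 1.443], TCP at [0.196, 0.487, 0.231] pointing down, gripper open.
Joint ranges: [-2.91, 2.91], [-0.99, 1.94], [-1.21, 1.42], [-2.12, 2.29], [-1.49, 1.47], [-3.14, 3.14]. Speed limits (rad/s): [2.79, 2.79, 3.14, 3.14, 3.14, 3.14].

INTERFACE

Orientations are given as a 3x3 rotation matrix whose columns are the frame's x, y, z axes.
In Python, from rig import get_obs, viewer, sign_off gives the robot as it stands.
- The arm moves only by the shell command python3 -m handwheel 'ROWS' [FORCE]. ROWS is JSON, a list of rows, each a list of 7 numbers: the closure, from -1 (fully open) to 1 (shut), then the shift along the tool's x, y, z scaled (see below), then the turn, a rotation vector about the tool's x, y, z scaled (see below). In form: [[gripper, dx, dy, dz, rx, ry, rz], ...]. A call has 1 to 12 rows; each row is the pose to reach, as a shift and turn from the pose commanded when the call began, along the tool's axes at that moment; what a row does not reach only later rows make up. The controller multiplies each number of a shift by 0.25 m and each number of a turn by 45 degrees. A row lasts 1/12 s, in which the tool goes at most 41.7 mm and 7.16 degrees, less where a joint would pass 70% of its speed; a pose out of reach is approached as far as the arm can. A call with a number of a shift or a turn outside -1 to 1 is refused whole. A call with a gripper value outside its range is refused whole. The fingers move at their own pace and stop on an object; FORCE is the grip in N (left out, the last holds). Time passes only in rows, so rows that repeat a pose let the fingers close. It gives the time, the measured TCP pose, the force, the opening and the grip force at its end, in the units of the state.
- get_obs(): the state, without advancing time (a new reading comes with each control period).
- viewer.snapshot(name): name is "scene" or "top" or "wrist"; returns a dict with "img" (420x560x3 uint8, red, green, blue), "z_map" (420x560 float32, m along the optical axis (not along the pixel's ray), 0 where there is no reading), "camera_matrix" (3x3 intrinsics, pixels), "cam_to_world" (4x4, takes a point from camera to world coordinates); the wrist camera has in their place "mount" (4x4, takes a point from camera to tool coordinates, whose origin is the TCP and whose axes are the flange's). Camera axes: x right, y down, z forward; pixel columns grow to the right and rows downward; lengths in m; the calibration is good to about 2 mm. The wrist camera is an equidistant fisheye: a pixel r from the principal point sees the ray r / f radians off the axis. A picture is of the moment at which its call begins: read the wrist's pose just before it.
- sign_off(): hands the job in; it is judged then, once.
The state is a dict: "clock": time; "joints": joint angles; "dq": joint speeds; "tau": joint torques, N m; "eef_pos": TCP position; "orientation": TCP orientation; "wrist_force": force on the tool from outside, world axes, zero at the start; "wrist_torque": the same for the moment, N m; "width": opening from 0.0 (shut) to 1.0 (fully open); "gripper_force": force on a finger pad.
Only numpy, scipy, OpenCV 4.12 (cv2) and the standard library are available. Lean on these libraries where they do the work, as an engineer would, in place of code of your own. Each camera call takes 0.05 s, during which the arm holds its last target. There are 200 camera calls.

TASK

The speed controllers on the bench have been tested: swing the lid of the blue spares case fully open onto its stop, and lay every controller with a green tag flat in a nest of the case and every one with a red tag flat in a nest of the black rework tray, one to a nest. When all are sorted, lower the lid gently until it is fully shut. Move the lid gently at both stops, and leave the solder, the battery and the screwdriver where they are.

Things in the scene. Friction and masses are not known exactly. Their poses are not given: they have to be found in the camera images.
- esc_green_1: speed controller: black or blue housing under an aluminium heat sink, a GREEN (passed) tag 23 x 26 mm in the middle of its top. 64 long (x), 32 wide (y), 24 mm high, 60 to 130 g, brass connectors at +x. Origin at its middle, 12 mm above its underside; z out of the tagged face. Grip it across the 32 mm, upper half only, so the fingertips clear the nest's foam. May be absent.
- esc_green_2: speed controller: black or blue housing under an aluminium heat sink, a GREEN (passed) tag 23 x 26 mm in the middle of its top. 64 long (x), 32 wide (y), 24 mm high, 60 to 130 g, brass connectors at +x. Origin at its middle, 12 mm above its underside; z out of the tagged face. Grip it across the 32 mm, upper half only, so the fingertips clear the nest's foam. May be absent.
- esc_green_3: speed controller: black or blue housing under an aluminium heat sink, a GREEN (passed) tag 23 x 26 mm in the middle of its top. 64 long (x), 32 wide (y), 24 mm high, 60 to 130 g, brass connectors at +x. Origin at its middle, 12 mm above its underside; z out of the tagged face. Grip it across the 32 mm, upper half only, so the fingertips clear the nest's foam. May be absent.
- esc_red_1: speed controller: black or blue housing under an aluminium heat sink, a RED (failed) tag 23 x 26 mm in the middle of its top. 64 long (x), 32 wide (y), 24 mm high, 60 to 130 g, brass connectors at +x. Origin at its middle, 12 mm above its underside; z out of the tagged face. Grip it across the 32 mm, upper half only, so the fingertips clear the nest's foam. May be absent.
- esc_red_2: speed controller: black or blue housing under an aluminium heat sink, a RED (failed) tag 23 x 26 mm in the middle of its top. 64 long (x), 32 wide (y), 24 mm high, 60 to 130 g, brass connectors at +x. Origin at its middle, 12 mm above its underside; z out of the tagged face. Grip it across the 32 mm, upper half only, so the fingertips clear the nest's foam. May be absent.
- esc_red_3: speed controller: black or blue housing under an aluminium heat sink, a RED (failed) tag 23 x 26 mm in the middle of its top. 64 long (x), 32 wide (y), 24 mm high, 60 to 130 g, brass connectors at +x. Origin at its middle, 12 mm above its underside; z out of the tagged face. Grip it across the 32 mm, upper half only, so the fingertips clear the nest's foam. May be absent.
- case: blue spares case, fixed to the bench, 130 mm deep (x) by 250 mm wide (y), 32 mm high without its lid; origin at the centre of its underside, -x is its front (tab side), +x its hinge side. Its grey foam has three nests (green floors) in a row along y.
- pass_nest_1 (a point): case nest for a green-tagged controller: centre of the nest's floor, 26 mm above the bench; pocket 72 mm (case x) by 40 mm (case y), 6 mm deep, nests 68 mm apart along y; axes as the case. A seated controller lies flat, long side along case x either way round, origin 12 mm above this point, its top 18 mm above the foam.
- pass_nest_2 (a point): case nest for a green-tagged controller: centre of the nest's floor, 26 mm above the bench; pocket 72 mm (case x) by 40 mm (case y), 6 mm deep, nests 68 mm apart along y; axes as the case. A seated controller lies flat, long side along case x either way round, origin 12 mm above this point, its top 18 mm above the foam.
- pass_nest_3 (a point): case nest for a green-tagged controller: centre of the nest's floor, 26 mm above the bench; pocket 72 mm (case x) by 40 mm (case y), 6 mm deep, nests 68 mm apart along y; axes as the case. A seated controller lies flat, long side along case x either way round, origin 12 mm above this point, its top 18 mm above the foam.
- tray: black rework tray with a red strip on its front edge, fixed to the bench, 100 mm deep (x) by 236 mm wide (y), 18 mm high; origin at the centre of its underside, -x is its front. Its grey foam has three nests (red floors) in a row along y.
- reject_nest_1 (a point): tray nest for a red-tagged controller: centre of the nest's floor, 12 mm above the bench; pocket 72 mm (tray x) by 40 mm (tray y), 6 mm deep, nests 68 mm apart along y; axes as the tray. A seated controller lies flat, long side along tray x either way round, origin 12 mm above this point, its top 18 mm above the foam.
- reject_nest_2 (a point): tray nest for a red-tagged controller: centre of the nest's floor, 12 mm above the bench; pocket 72 mm (tray x) by 40 mm (tray y), 6 mm deep, nests 68 mm apart along y; axes as the tray. A seated controller lies flat, long side along tray x either way round, origin 12 mm above this point, its top 18 mm above the foam.
- reject_nest_3 (a point): tray nest for a red-tagged controller: centre of the nest's floor, 12 mm above the bench; pocket 72 mm (tray x) by 40 mm (tray y), 6 mm deep, nests 68 mm apart along y; axes as the tray. A seated controller lies flat, long side along tray x either way round, origin 12 mm above this point, its top 18 mm above the foam.
- lid (a joint): the case's clear lid (26 mm deep cover, 130 x 250 mm, blue edges, 0.18 kg), hinged on the case's far (+x) rim: 0 = shut, grows as it swings up and back, 1.95 rad = fully open, leaning back on its stop. Starts shut or ajar, up to 0.5 rad. Friction hinges hold it wherever it is left, so it must be brought all the way both ways; 2 to 3 N at the tab move it.
- lid_hinge (a point): middle of the lid's hinge line, at the case's +x rim, 32 mm above the bench; the hinge line runs along case y. The axes turn with the lid (equal to the case's when shut).
- lid_tab (a point): grip point of the yellow tab at the middle of the lid's front edge: a bead 16 mm wide (case y), 14 mm in diameter on a 40 mm tongue, 30 mm clear of the lid's front wall. Shut, it is 160 mm in front (-x) of the hinge line and 10 mm above it. Pinched from above across the 16 mm it turns between the fingers: a tool kept pointing down can carry it through the whole swing. Axes turn with the lid.
- solder: bystander: aluminium solder spool, 50 mm diameter, 35 mm high, standing on the bench; origin at its underside.
- battery: bystander: blue and yellow battery pack, 36 x 130 x 30 mm, lying along its y; origin at its underside.
- driver: bystander: screwdriver with red handle, 170 mm long, lying along its x; origin at its underside.
Mind the look-alikes: they are no part of the job. What is shaped like the esc_green_3 but orange is not meant. What is shaped like the esc_red_3 but pink is not meant.

How it is judged:
On the way, in this order (a step that is already met when the one before it is completed fails the run):
1. the lid of the case is swung fully open onto its stop (value of joint lid above 1.88 rad), for 0.2 s.
2. every controller on the bench lies in a nest of its own colour, the lid still open (((horizontal distance between esc_green_1 and pass_nest_1 below 0.01 m and z of esc_green_1 in the frame of pass_nest_1 below 0.0155 m and angle between the z axis of esc_green_1 and the z axis of pass_nest_1, either way round below 0.12 rad) or (horizontal distance between esc_green_1 and pass_nest_2 below 0.01 m and z of esc_green_1 in the frame of pass_nest_2 below 0.0155 m and angle between the z axis of esc_green_1 and the z axis of pass_nest_2, either way round below 0.12 rad) or (horizontal distance between esc_green_1 and pass_nest_3 below 0.01 m and z of esc_green_1 in the frame of pass_nest_3 below 0.0155 m and angle between the z axis of esc_green_1 and the z axis of pass_nest_3, either way round below 0.12 rad)) and ((horizontal distance between esc_green_2 and pass_nest_1 below 0.01 m and z of esc_green_2 in the frame of pass_nest_1 below 0.0155 m and angle between the z axis of esc_green_2 and the z axis of pass_nest_1, either way round below 0.12 rad) or (horizontal distance between esc_green_2 and pass_nest_2 below 0.01 m and z of esc_green_2 in the frame of pass_nest_2 below 0.0155 m and angle between the z axis of esc_green_2 and the z axis of pass_nest_2, either way round below 0.12 rad) or (horizontal distance between esc_green_2 and pass_nest_3 below 0.01 m and z of esc_green_2 in the frame of pass_nest_3 below 0.0155 m and angle between the z axis of esc_green_2 and the z axis of pass_nest_3, either way round below 0.12 rad)) and ((horizontal distance between esc_green_3 and pass_nest_1 below 0.01 m and z of esc_green_3 in the frame of pass_nest_1 below 0.0155 m and angle between the z axis of esc_green_3 and the z axis of pass_nest_1, either way round below 0.12 rad) or (horizontal distance between esc_green_3 and pass_nest_2 below 0.01 m and z of esc_green_3 in the frame of pass_nest_2 below 0.0155 m and angle between the z axis of esc_green_3 and the z axis of pass_nest_2, either way round below 0.12 rad) or (horizontal distance between esc_green_3 and pass_nest_3 below 0.01 m and z of esc_green_3 in the frame of pass_nest_3 below 0.0155 m and angle between the z axis of esc_green_3 and the z axis of pass_nest_3, either way round below 0.12 rad)) and ((horizontal distance between esc_red_1 and reject_nest_1 below 0.01 m and z of esc_red_1 in the frame of reject_nest_1 below 0.0155 m and angle between the z axis of esc_red_1 and the z axis of reject_nest_1, either way round below 0.12 rad) or (horizontal distance between esc_red_1 and reject_nest_2 below 0.01 m and z of esc_red_1 in the frame of reject_nest_2 below 0.0155 m and angle between the z axis of esc_red_1 and the z axis of reject_nest_2, either way round below 0.12 rad) or (horizontal distance between esc_red_1 and reject_nest_3 below 0.01 m and z of esc_red_1 in the frame of reject_nest_3 below 0.0155 m and angle between the z axis of esc_red_1 and the z axis of reject_nest_3, either way round below 0.12 rad)) and ((horizontal distance between esc_red_2 and reject_nest_1 below 0.01 m and z of esc_red_2 in the frame of reject_nest_1 below 0.0155 m and angle between the z axis of esc_red_2 and the z axis of reject_nest_1, either way round below 0.12 rad) or (horizontal distance between esc_red_2 and reject_nest_2 below 0.01 m and z of esc_red_2 in the frame of reject_nest_2 below 0.0155 m and angle between the z axis of esc_red_2 and the z axis of reject_nest_2, either way round below 0.12 rad) or (horizontal distance between esc_red_2 and reject_nest_3 below 0.01 m and z of esc_red_2 in the frame of reject_nest_3 below 0.0155 m and angle between the z axis of esc_red_2 and the z axis of reject_nest_3, either way round below 0.12 rad)) and ((horizontal distance between esc_red_3 and reject_nest_1 below 0.01 m and z of esc_red_3 in the frame of reject_nest_1 below 0.0155 m and angle between the z axis of esc_red_3 and the z axis of reject_nest_1, either way round below 0.12 rad) or (horizontal distance between esc_red_3 and reject_nest_2 below 0.01 m and z of esc_red_3 in the frame of reject_nest_2 below 0.0155 m and angle between the z axis of esc_red_3 and the z axis of reject_nest_2, either way round below 0.12 rad) or (horizontal distance between esc_red_3 and reject_nest_3 below 0.01 m and z of esc_red_3 in the frame of reject_nest_3 below 0.0155 m and angle between the z axis of esc_red_3 and the z axis of reject_nest_3, either way round below 0.12 rad)) and value of joint lid above 1 rad), for 0.2 s.
At the end, for the whole second after the job is handed in: Every green-tagged controller present lies flat (within 0.12 rad) and seated (origin within 10 mm of the nest's centre sideways and at most 15.5 mm above its floor) in a nest of the case, every red-tagged one likewise in a nest of the tray, all at rest; the lid is shut (below 0.035 rad) and still (((horizontal distance between esc_green_1 and pass_nest_1 below 0.01 m and z of esc_green_1 in the frame of pass_nest_1 below 0.0155 m and angle between the z axis of esc_green_1 and the z axis of pass_nest_1, either way round below 0.12 rad) or (horizontal distance between esc_green_1 and pass_nest_2 below 0.01 m and z of esc_green_1 in the frame of pass_nest_2 below 0.0155 m and angle between the z axis of esc_green_1 and the z axis of pass_nest_2, either way round below 0.12 rad) or (horizontal distance between esc_green_1 and pass_nest_3 below 0.01 m and z of esc_green_1 in the frame of pass_nest_3 below 0.0155 m and angle between the z axis of esc_green_1 and the z axis of pass_nest_3, either way round below 0.12 rad)) and ((horizontal distance between esc_green_2 and pass_nest_1 below 0.01 m and z of esc_green_2 in the frame of pass_nest_1 below 0.0155 m and angle between the z axis of esc_green_2 and the z axis of pass_nest_1, either way round below 0.12 rad) or (horizontal distance between esc_green_2 and pass_nest_2 below 0.01 m and z of esc_green_2 in the frame of pass_nest_2 below 0.0155 m and angle between the z axis of esc_green_2 and the z axis of pass_nest_2, either way round below 0.12 rad) or (horizontal distance between esc_green_2 and pass_nest_3 below 0.01 m and z of esc_green_2 in the frame of pass_nest_3 below 0.0155 m and angle between the z axis of esc_green_2 and the z axis of pass_nest_3, either way round below 0.12 rad)) and ((horizontal distance between esc_green_3 and pass_nest_1 below 0.01 m and z of esc_green_3 in the frame of pass_nest_1 below 0.0155 m and angle between the z axis of esc_green_3 and the z axis of pass_nest_1, either way round below 0.12 rad) or (horizontal distance between esc_green_3 and pass_nest_2 below 0.01 m and z of esc_green_3 in the frame of pass_nest_2 below 0.0155 m and angle between the z axis of esc_green_3 and the z axis of pass_nest_2, either way round below 0.12 rad) or (horizontal distance between esc_green_3 and pass_nest_3 below 0.01 m and z of esc_green_3 in the frame of pass_nest_3 below 0.0155 m and angle between the z axis of esc_green_3 and the z axis of pass_nest_3, either way round below 0.12 rad)) and ((horizontal distance between esc_red_1 and reject_nest_1 below 0.01 m and z of esc_red_1 in the frame of reject_nest_1 below 0.0155 m and angle between the z axis of esc_red_1 and the z axis of reject_nest_1, either way round below 0.12 rad) or (horizontal distance between esc_red_1 and reject_nest_2 below 0.01 m and z of esc_red_1 in the frame of reject_nest_2 below 0.0155 m and angle between the z axis of esc_red_1 and the z axis of reject_nest_2, either way round below 0.12 rad) or (horizontal distance between esc_red_1 and reject_nest_3 below 0.01 m and z of esc_red_1 in the frame of reject_nest_3 below 0.0155 m and angle between the z axis of esc_red_1 and the z axis of reject_nest_3, either way round below 0.12 rad)) and ((horizontal distance between esc_red_2 and reject_nest_1 below 0.01 m and z of esc_red_2 in the frame of reject_nest_1 below 0.0155 m and angle between the z axis of esc_red_2 and the z axis of reject_nest_1, either way round below 0.12 rad) or (horizontal distance between esc_red_2 and reject_nest_2 below 0.01 m and z of esc_red_2 in the frame of reject_nest_2 below 0.0155 m and angle between the z axis of esc_red_2 and the z axis of reject_nest_2, either way round below 0.12 rad) or (horizontal distance between esc_red_2 and reject_nest_3 below 0.01 m and z of esc_red_2 in the frame of reject_nest_3 below 0.0155 m and angle between the z axis of esc_red_2 and the z axis of reject_nest_3, either way round below 0.12 rad)) and ((horizontal distance between esc_red_3 and reject_nest_1 below 0.01 m and z of esc_red_3 in the frame of reject_nest_1 below 0.0155 m and angle between the z axis of esc_red_3 and the z axis of reject_nest_1, either way round below 0.12 rad) or (horizontal distance between esc_red_3 and reject_nest_2 below 0.01 m and z of esc_red_3 in the frame of reject_nest_2 below 0.0155 m and angle between the z axis of esc_red_3 and the z axis of reject_nest_2, either way round below 0.12 rad) or (horizontal distance between esc_red_3 and reject_nest_3 below 0.01 m and z of esc_red_3 in the frame of reject_nest_3 below 0.0155 m and angle between the z axis of esc_red_3 and the z axis of reject_nest_3, either way round below 0.12 rad)) and linear speed of each of esc_green_1, esc_green_2, esc_green_3, esc_red_1, esc_red_2, esc_red_3 below 0.02 m/s and value of joint lid below 0.035 rad and velocity of joint lid between -0.05 and 0.05 rad/s); the robot touches nothing.
It fails at once if the lid is slammed shut (faster than 1.5 rad/s in its last 0.15 rad) (value of joint lid below 0.15 rad and velocity of joint lid below -1.5 rad/s).
It fails at once if the lid is thrown open against its stop (faster than 1.5 rad/s in its last 0.15 rad) (value of joint lid above 1.8 rad and velocity of joint lid above 1.5 rad/s).
It fails at once if the solder, the battery or the screwdriver is moved more than 30 mm (distance of any of solder, battery, driver from where it was at the start of the episode above 0.03 m).
Of esc_green_1, esc_green_2, esc_green_3, esc_red_1, esc_red_2, esc_red_3 only 4 to 6 are there at a start; the rules pass over those that are not, and their reading is None.
At some moment in a run one of esc_green_1, esc_green_2, esc_green_3, esc_red_1, esc_red_2, esc_red_3 may be knocked a few centimetres aside while the robot is not near it.
Once in a run the grip may slacken for a moment while it holds something.
It also fails if it takes over 210 s, if anything falls off the work surface, if the arm or the gripper's body presses on something with over 40 N, if the wrist force passes 120 N, or if a joint passes its speed limit or range.

## Working session

There is one attempt and no reset: what is moved stays moved. The work goes in short steps, Python scripts to look and compute and a shell command to move; the robot and the scene stay as the last step left them, time stands still between calls to the robot, and variables do not carry over. Pictures are saved under pics/ and viewed, at most 14 in all, crops included, and the job is handed in when it is done.

```bash
ls; mkdir -p pics; cat > h.py <<'E'
import numpy as np, cv2
from rig import get_obs, viewer
def snap(n):
    s=viewer.snapshot(n); return s
def save(s,f): cv2.imwrite('pics/'+f,s['img'][:,:,::-1])
def cloud(s):
    K=s['camera_matrix'];z=s['z_map'];v,u=np.mgrid[:z.shape[0],:z.shape[1]]
    p=np.stack([(u-K[0,2])/K[0,0]*z,(v-K[1,2])/K[1,1]*z,z,np.ones_like(z)],-1)@s['cam_to_world'].T
    p=p[...,:3]; p[z==0]=np.nan; return p
E
python3 - <<'E'
from h import *
o=get_obs();print(o)
for n in('top','scene'):
    s=snap(n);save(s,n+'0.png');np.savez(n+'0.npz',**s);print(n,s['camera_matrix'],s['cam_to_world'])
a=cv2.imread('pics/top0.png');
E
```

```text
pics
{'clock': 0.0, 'joints': array([1.06119057e+00, 4.87079075e-02, 9.76208527e-02, 1.62193709e+00,
       4.41295418e-05, 1.44298770e+00]), 'dq': array([-7.51859082e-05,  2.25556918e-04, -6.11732969e-04,  2.47748406e-04,
        6.82603041e-04,  1.68476164e-03]), 'tau': array([ 6.82162990e-04, -3.38779736e+01,  3.20016003e+01,  2.03878671e-02,
       -6.05053560e-05, -1.28217724e-06]), 'eef_pos': array([0.19533043, 0.48669316, 0.23015092]), 'orientation': array([[-9.27996342e-01,  3.72587604e-01, -1.12532639e-03],
       [ 3.72589159e-01,  9.27994407e-01, -1.92321784e-03],
       [ 3.27729474e-04, -2.20402354e-03, -9.99997517e-01]]), 'wrist_force': array([-0.09669917, -0.61617663, -0.40808692]), 'wrist_torque': array([ 0.01393607, -0.00981005,  0.06467272]), 'gripper_force': 0.0, 'width': 0.9950351515570457}
top [[391.13477116   0.         279.74678977]
 [  0.         391.13477116 212.24391828]
 [  0.           0.           1.        ]] [[-0.01781774 -0.99770265  0.06536022  0.53487155]
 [-0.99969586  0.0188918   0.01585182  0.0107239 ]
 [-0.01705018 -0.0650579  -0.99773582  1.02145771]
 [ 0.          0.          0.          1.        ]]
scene [[505.72083637   0.         277.68173301]
 [  0.         505.72083637 203.33261317]
 [  0.           0.           1.        ]] [[ 0.62006305  0.4385135  -0.65055955  1.54885069]
 [ 0.78445795 -0.35937145  0.50544821 -0.73475184]
 [-0.01214666 -0.82374636 -0.56682836  0.86704233]
 [ 0.          0.          0.          1.        ]]
```

View pics/top0.png

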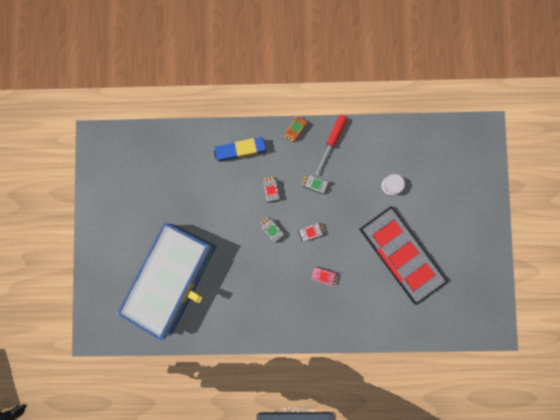

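View pics/scene0.png

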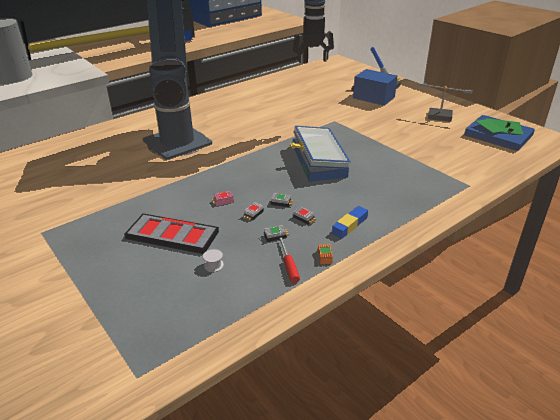

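```bash
cat >> h.py <<'E'
def blobs(s,box=None,amin=15):
    hsv=cv2.cvtColor(s['img'],cv2.COLOR_RGB2HSV);p=cloud(s);H,S,V=[hsv[...,i] for i in range(3)]
    M={'red':((H<5)|(H>174))&(S>170)&(V>110),'green':(H>45)&(H<85)&(S>110)&(V>70),'yellow':(H>22)&(H<33)&(S>150)&(V>120)}
    out=[]
    for k,m in M.items():
        n,l,st,c=cv2.connectedComponentsWithStats(m.astype(np.uint8))
        for i in range(1,n):
            if st[i,4]<amin: continue
            q=p[l==i];q=q[~np.isnan(q[:,0])]
            if len(q)<5: continue
            x=np.median(q,0);
            if not(0.1<x[0]<0.85): continue
            r=cv2.minAreaRect((q[:,:2]*1000).astype(np.float32))
            out.append((k,c[i].round(1),st[i,4],q.mean(0).round(4),np.round(r,1) if 0 else (np.round(r[0],1),np.round(r[1],1),round(r[2],1)),q[:,2].min().round(3),q[:,2].max().round(3)))
    return out
E
python3 - <<'E'
from h import *
for n in('top','scene'):
    s=dict(np.load(n+'0.npz'))
    print(n)
    for b in blobs(s):print(*b)
    p=cloud(s)
    if n=='top':
        for uv in[(168,227),(212,246),(165,335),(123,308),(190,240),(180,290),(196,297),(389,210),(444,266),(418,301),(362,228),(403,252),(316,184),(230,320),(400,100)]:
            print(uv,p[uv[1],uv[0]].round(4))
        c=cv2.resize(s['img'][110:300,210:340],None,fx=4,fy=4,interpolation=cv2.INTER_CUBIC)[:,:,::-1];c=cv2.resize(c,(410,600))
        d=cv2.resize(s['img'][215:345,110:240],(390,390),interpolation=cv2.INTER_CUBIC)[:,:,::-1]
        o=np.zeros((600,800,3),np.uint8);o[:,:410]=c;o[:390,410:]=d;cv2.imwrite('pics/crop0.png',o)
E
```

```text
top
red [336.7 129.9] 223 [ 0.8105 -0.1245  0.0241] (array([ 809.4, -124. ]), array([19.7, 79.1]), 62.3) 0.018 0.029
red [271.  189.8] 40 [0.6584 0.0481 0.024 ] (array([657.9,  48. ]), array([14.7, 17.4]), 12.8) 0.021 0.029
red [387.2 232.9] 329 [ 0.5427 -0.248   0.012 ] (array([ 542.8, -248.2]), array([33.4, 65.7]), 34.6) 0.005 0.018
red [310.2 231.6] 41 [ 0.5493 -0.0502  0.0246] (array([549. , -50.1]), array([16.9, 14.5]), 17.0) 0.02 0.031
red [403.1 254.7] 332 [ 0.4863 -0.2865  0.0121] (array([ 486.7, -286.5]), array([33. , 66.2]), 35.0) 0.007 0.018
red [389.7 265.2] 106 [ 0.4609 -0.2497  0.0185] (array([ 462.2, -249.5]), array([92.9,  8.1]), 33.6) 0.014 0.023
red [419.4 276.5] 332 [ 0.4304 -0.3255  0.0121] (array([ 430.2, -325.5]), array([33.5, 64.6]), 34.4) 0.007 0.016
red [323.5 276.2] 52 [ 0.4365 -0.081   0.0244] (array([436.5, -80.8]), array([16.4, 19.5]), 77.0) 0.021 0.029
green [295.8 126.1] 44 [ 0.8228 -0.019   0.0247] (array([822. , -18.4]), array([17.8, 17.6]), 53.7) 0.021 0.029
green [316.1 183.5] 50 [ 0.6724 -0.0681  0.024 ] (array([672.2, -68. ]), array([16.7, 19.5]),
[... 1749 characters left out ...]
([22.1, 87.2]), 62.5) 0.004 0.029
green [500.4 125.6] 431 [0.7208 0.9514 0.0382] (array([718.7, 946.9]), array([162.9, 148. ]), 26.2) 0.024 0.05
green [280.3 196.2] 26 [0.5544 0.0484 0.0219] (array([554.7,  48. ]), array([22. , 19.3]), 18.4) 0.019 0.026
green [274.6 229.5] 41 [ 0.6731 -0.0664  0.0223] (array([672.8, -66.3]), array([24.7, 24. ]), 69.0) 0.018 0.027
green [325.3 249.6] 47 [ 0.8237 -0.0174  0.0224] (array([821.9, -14.9]), array([23.1, 32.6]), 47.5) 0.015 0.026
yellow [295.5 144.5] 24 [0.3978 0.2388 0.0688] (array([374.7, 263.9]), array([ 29.8, 105.8]), 44.1) 0.028 0.076
yellow [348.5 221. ] 160 [0.776  0.1147 0.0256] (array([773.9, 112.6]), array([39. , 52.2]), 11.4) 0.001 0.034
```

View pics/crop0.png

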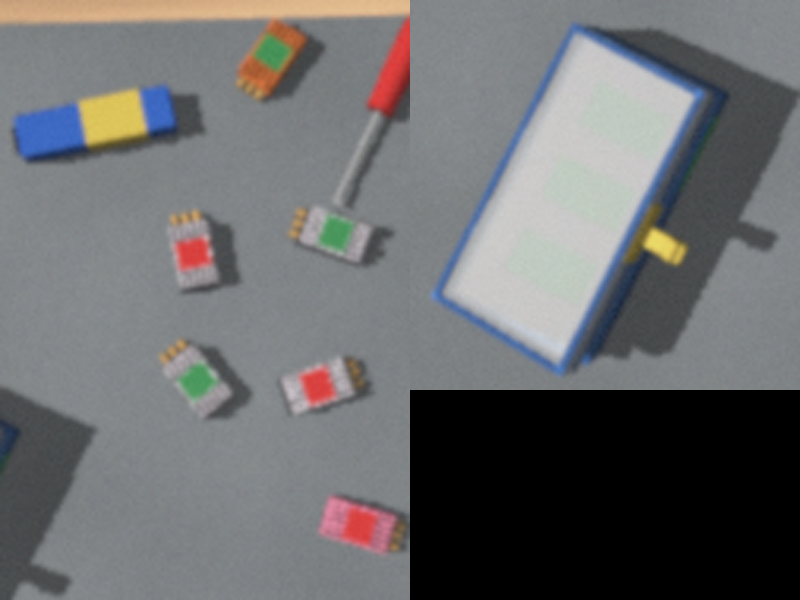

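```bash
cat >> h.py <<'E'
from scipy.spatial.transform import Rotation as Ro
def plan(t,yang,o=None):
    """units to bring TCP to t, tool pointing down, finger line at yang deg (mod 180, j6 nearest 0 chosen)"""
    o=o or get_obs();R=o['orientation'];d=R.T@(np.array(t)-o['eef_pos'])
    best=None
    for a in(yang,yang+180):
        a=np.radians(a);y=np.array([np.cos(a),np.sin(a),0]);z=np.array([0,0,-1.]);Rt=np.c_[np.cross(y,z),y,z]
        j6=(np.arctan2(t[1],t[0])+np.pi/2-a+np.pi)%(2*np.pi)-np.pi
        if best is None or abs(j6)<abs(best[0]): best=(j6,Rt)
    r=Ro.from_matrix(R.T@best[1]).as_rotvec()
    j6=best[0];dz=o['joints'][5]-j6
    print('shift/u',(d/.25).round(3),'rot/u',(r/np.radians(45)).round(3),'j6 now/target deg',np.degrees(o['joints'][5]).round(1),np.degrees(j6).round(1))
def st():
    o=get_obs();R=o['orientation'];print('t',round(o['clock'],2),'tcp',o['eef_pos'].round(4),'yang',np.degrees(np.arctan2(R[1,1],R[0,1])).round(1),'tilt',np.degrees(np.arccos(-R[2,2])).round(2),'F',o['wrist_force'].round(1),'w',round(o['width'],3),'g',round(o['gripper_force'],1),'j',o['joints'].round(2))
def wray(s,o,uv):
    K=s['camera_matrix'];d=(np.asarray(uv,float)-K[:2,2])/[K[0,0],K[1,1]];th=np.linalg.norm(d,axis=-1,keepdims=True)
    v=np.concatenate([d/np.maximum(th,1e-9)*np.sin(th),np.cos(th)],-1)
    T=np.eye(4);T[:3,:3]=o['orientation'];T[:3,3]=o['eef_pos'];T=T@s['mount']
    return T[:3,3],v@T[:3,:3].T
def wcloud(s,o):
    z=s['z_map'];v,u=np.mgrid[:z.shape[0],:z.shape[1]];c,r=wray(s,o,np.stack([u,v],-1).reshape(-1,2))
    fwd=(o['orientation']@s['mount'][:3,:3])[:,2]
    p=c+r*(z.reshape(-1,1)/np.maximum((r@fwd)[:,None],1e-3));p[z.ravel()==0]=np.nan;return p.reshape(*z.shape,3)
E
python3 - <<'E'
from h import *
s=dict(np.load('top0.npz'));p=cloud(s)
m=(p[...,0]>.25)&(p[...,0]<.62)&(p[...,1]>.17)&(p[...,1]<.48)
hsv=cv2.cvtColor(s['img'],cv2.COLOR_RGB2HSV);yel=(hsv[...,0]>20)&(hsv[...,0]<33)&(hsv[...,1]>130)
q=p[m&(p[...,2]>.047)&~yel];r=cv2.minAreaRect((q[:,:2]*1000).astype(np.float32));print('lid',r)
q2=p[m&yel];print('yel',len(q2),q2.min(0),q2.max(0),q2.mean(0))
for yaw in(59,60,61,62):
    a=np.radians(yaw);X=np.array([np.cos(a),np.sin(a)]);Y=np.array([-X[1],X[0]])
    for nm,qq in(('lid',q),('yel',q2)):
        u=qq[:,:2]@X;v=qq[:,:2]@Y;print(yaw,nm,np.percentile(u,[0,1,5,50,95,99,100]).round(4),np.percentile(v,[0,1,50,99,100]).round(4))
    A=np.c_[u*0+1,u,v]if 0 else np.c_[np.ones(len(q)),q[:,:2]@X,q[:,:2]@Y]
    c=np.linalg.lstsq(A,q[:,2],rcond=None)[0];print('plane',c.round(4))
s=snap('wrist');print(s['camera_matrix'],s['mount'])
plan([.37,.19,.25],150);st()
E
```

```text
lid ((428.42486572265625, 296.31732177734375), (170.983154296875, 251.54391479492188), 62.403961181640625)
yel 129 [0.38477015 0.2177304  0.06058277] [0.42520796 0.2621844  0.08022605] [0.40026944 0.23957154 0.07208146]
59 lid [0.3892 0.4232 0.4302 0.4895 0.5526 0.5604 0.5654] [-0.3429 -0.3384 -0.2132 -0.0913 -0.0843]
59 yel [0.3897 0.3899 0.3919 0.412  0.427  0.4278 0.4281] [-0.2393 -0.2383 -0.2202 -0.1995 -0.1987]
plane [ 0.1381 -0.1426 -0.0057]
60 lid [0.3853 0.4206 0.4265 0.4857 0.5487 0.5555 0.5596] [-0.3505 -0.3468 -0.2218 -0.1    -0.0939]
60 yel [0.3858 0.3859 0.3881 0.4081 0.423  0.4236 0.4242] [-0.2467 -0.2457 -0.2274 -0.2069 -0.2061]
plane [ 0.1381 -0.1427 -0.0032]
61 lid [0.3813 0.4177 0.4224 0.4818 0.5449 0.5509 0.554 ] [-0.3579 -0.3552 -0.2302 -0.1083 -0.1035]
61 yel [0.3818 0.3819 0.3842 0.404  0.4189 0.4196 0.4201] [-0.254  -0.2531 -0.2344 -0.2143 -0.2134]
plane [ 0.1381 -0.1427 -0.0007]
62 lid [0.3773 0.4149 0.4182 0.4776 0.5409 0.5464 0.5483] [-0.3652 -0.3638 -0.2385 -0.1167 -0.1129]
62 yel [0.3776 0.3778 0.3801 0.3999 0.4147 0.4155 0.4159] [-0.2613 -0.2603 -0.2411 -0.2215 -0.2206]
plane [ 0.1381 -0.1427  0.0018]
[[325.1922621    0.         277.55901477]
 [  0.         325.1922621  208.60466858]
 [  0.           0.           1.        ]] [[-2.55833923e-04 -9.57410980e-01 -2.88728507e-01  7.28897684e-02]
 [ 9.99998330e-01 -7.67435648e-04  1.65871332e-03  7.47883562e-05]
 [-1.80965089e-03 -2.88727600e-01  9.57409577e-01 -1.42631856e-01]
 [ 0.00000000e+00  0.00000000e+00  0.00000000e+00  1.00000000e+00]]
shift/u [-1.09  -0.841 -0.077] rot/u [-0.002 -0.002 -1.819] j6 now/target deg 82.7 -32.8
t 0.15 tcp [0.1954 0.4868 0.2304] yang 68.1 tilt 0.11 F [ 0.5 -0.8 -0.3] w 1.0 g 0.0 j [1.06 0.05 0.1  1.62 0.   1.44]
```

```bash
python3 - <<'E'
from h import *
plan([.3933,.2275,.16],152)
E
```

```text
shift/u [-1.121 -0.667  0.282] rot/u [-0.002 -0.002 -1.864] j6 now/target deg 82.7 -32.0
```

```bash
python3 -m handwheel '[[-1,-0.12,-0.07,0,0,0,-0.15],[-1,-0.24,-0.14,0,0,0,-0.3],[-1,-0.36,-0.21,0,0,0,-0.45],[-1,-0.48,-0.28,0,0,0,-0.6],[-1,-0.6,-0.35,0,0,0,-0.75],[-1,-0.7,-0.42,0,0,0,-0.9],[-1,-0.8,-0.5,0,0,0,-0.95],[-1,-0.9,-0.55,0,0,0,-0.95],[-1,-1,-0.6,0.1,0,0,-0.95],[-1,-1,-0.66,0.1,0,0,-0.95]]'; python3 -c "
from h import *
st();plan([.3933,.2275,.16],152)"
```

```text
clock: 0.98
eef_pos: [0.3678, 0.2382, 0.2023]
orientation: [[-0.936, -0.353, -0.003], [-0.353, 0.936, -0.003], [0.004, -0.002, -1.0]]
wrist_force: [-0.5, -0.7, -0.2]
width: 1.002
gripper_force: 0.0
t 0.98 tcp [0.3678 0.2382 0.2023] yang 110.7 tilt 0.24 F [-0.5 -0.7 -0.2] w 1.002 g 0.0 j [ 0.42 -0.18 -0.17  1.58 -0.    0.06]
shift/u [-0.081 -0.076  0.169] rot/u [-0.001 -0.005 -0.919] j6 now/target deg 3.6 -32.0
```

```bash
python3 -m handwheel '[[-1,0,0,0,0,0,-0.15],[-1,0,0,0,0,0,-0.3],[-1,-0.02,-0.02,0.05,0,0,-0.45],[-1,-0.04,-0.04,0.1,0,0,-0.6],[-1,-0.08,-0.07,0.15,0,0,-0.75],[-1,-0.08,-0.07,0.16,0,0,-0.9],[-1,-0.08,-0.07,0.16,0,0,-0.91],[-1,-0.08,-0.07,0.16,0,0,-0.91]]'; python3 - <<'E'
from h import *
st();o=get_obs();s=snap('wrist');save(s,'w1.png')
p=wcloud(s,o);hsv=cv2.cvtColor(s['img'],cv2.COLOR_RGB2HSV)
m=(hsv[...,0]>20)&(hsv[...,0]<33)&(hsv[...,1]>130)&(p[...,2]>.03)&(np.hypot(p[...,0]-.393,p[...,1]-.2275)<.06)
q=p[m];print(len(q))
for yaw in(60,62):
    a=np.radians(yaw);X=np.array([np.cos(a),np.sin(a)]);Y=np.array([-X[1],X[0]])
    u=q[:,:2]@X;v=q[:,:2]@Y
    print(np.percentile(u,[1,50,99]),np.percentile(v,[1,50,99]),np.percentile(q[:,2],[1,50,99]))
    for lo in np.arange(.375,.43,.005):
        k=(u>lo)&(u<lo+.005)
        if k.sum()>4: print(round(lo,3),k.sum(),v[k].min().round(4),v[k].max().round(4),np.percentile(q[k,2],[5,95]).round(4))
E
```

```text
clock: 1.65
eef_pos: [0.3906, 0.2315, 0.1658]
orientation: [[-0.475, -0.88, -0.001], [-0.88, 0.475, -0.0], [0.001, 0.001, -1.0]]
wrist_force: [-0.3, -0.2, -0.4]
width: 1.001
gripper_force: 0.0
t 1.65 tcp [0.3906 0.2315 0.1658] yang 151.7 tilt 0.08 F [-0.3 -0.2 -0.4] w 1.001 g 0.0 j [ 0.39 -0.14 -0.21  1.5   0.   -0.69]
1716
[0.38551438 0.41918055 0.42656908] [-0.2502177  -0.22732606 -0.20273303] [0.05687514 0.07180092 0.07766105]
0.385 163 -0.2359 -0.2207 [0.0707 0.0758]
0.39 151 -0.2356 -0.2205 [0.0745 0.0778]
0.395 124 -0.2355 -0.2204 [0.0754 0.0778]
0.4 93 -0.2355 -0.2202 [0.0712 0.0752]
0.405 109 -0.2348 -0.22 [0.0701 0.0725]
0.41 120 -0.2348 -0.219 [0.0694 0.0717]
0.415 165 -0.2348 -0.2021 [0.0565 0.0707]
0.42 684 -0.2513 -0.2018 [0.0589 0.0747]
0.425 107 -0.2511 -0.2022 [0.0728 0.0747]
[0.37735082 0.41101423 0.41809085] [-0.26494753 -0.24125945 -0.21730085] [0.05687514 0.07180092 0.07766105]
0.375 114 -0.2492 -0.2341 [0.0705 0.0758]
0.38 150 -0.2491 -0.2341 [0.074  0.0772]
0.385 133 -0.2492 -0.2342 [0.0759 0.0783]
0.39 88 -0.2493 -0.2341 [0.0722 0.0769]
0.395 115 -0.2489 -0.2341 [0.0705 0.0727]
0.4 118 -0.249 -0.2333 [0.0698 0.0719]
0.405 113 -0.2492 -0.2334 [0.069 0.071]
0.41 622 -0.2658 -0.2164 [0.0576 0.0734]
0.415 263 -0.2658 -0.2169 [0.0723 0.0749]
```

View pics/w1.png

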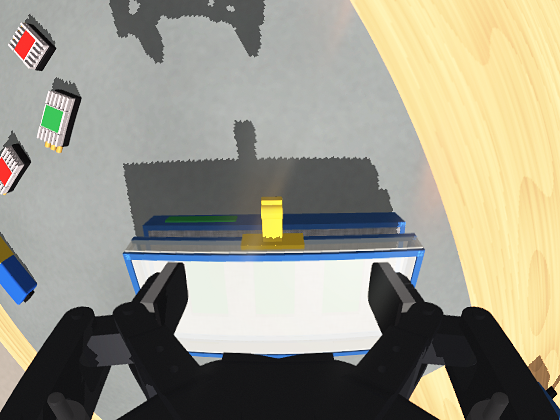

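```bash
python3 -c "
from h import *
plan([.3936,.2256,.05],152)"
```

```text
shift/u [ 0.016 -0.021  0.466] rot/u [ 0.    -0.    -0.007] j6 now/target deg -39.5 -32.2
```

```bash
python3 -m handwheel '[[-1,0.01,-0.01,0.1,0,0,0],[-1,0.01,-0.01,0.2,0,0,0],[-1,0.01,-0.01,0.3,0,0,0],[-1,0.01,-0.01,0.38,0,0,0],[-1,0.01,-0.01,0.45,0,0,0],[-1,0.01,-0.01,0.45,0,0,0],[-1,0.01,-0.01,0.45,0,0,0]]';python3 -c "
from h import *
st();plan([.3936,.2256,.05],152)"
```

```text
clock: 2.28
eef_pos: [0.3913, 0.2282, 0.0536]
orientation: [[-0.473, -0.881, -0.002], [-0.881, 0.473, -0.001], [0.001, 0.001, -1.0]]
wrist_force: [0.5, 0.0, 0.4]
width: 0.998
gripper_force: 0.0
t 2.28 tcp [0.3913 0.2282 0.0536] yang 151.8 tilt 0.09 F [0.5 0.  0.4] w 0.998 g 0.0 j [ 0.38 -0.1  -0.4   1.27  0.   -0.7 ]
shift/u [ 0.005 -0.013  0.014] rot/u [ 0.001 -0.002 -0.005] j6 now/target deg -40.0 -32.2
```

Good within the pad size; correct slightly and close.

```bash
python3 -m handwheel '[[-1,0.005,-0.013,0.01,0,0,0],[0,0.005,-0.013,0.01,0,0,0],[1,0.005,-0.013,0.01,0,0,0],[1,0.005,-0.013,0.01,0,0,0],[1,0.005,-0.013,0.01,0,0,0],[1,0.005,-0.013,0.01,0,0,0],[1,0.005,-0.013,0.01,0,0,0],[1,0.005,-0.013,0.01,0,0,0],[1,0.005,-0.013,0.01,0,0,0]]' 40;python3 - <<'E'
from h import *
st();o=get_obs()
# arc offsets from here, tool axes: +toolx = -caseX (check), z down
R=o['orientation'];t0=np.radians(0)
r=.1603;z0=o['eef_pos'][2]+.019-.032;e0=np.arcsin(z0/r);print('elev',e0,'lid',e0-.0624)
for l in np.arange(round(e0-.0624,1),1.97,.1):
    e=l+.0624;du=r*(np.cos(e0)-np.cos(e));dz=r*(np.sin(e)-np.sin(e0))
    print(l.round(2),(-du/.25).round(3),(-dz/.25).round(3))
E
```

```text
clock: 3.03
eef_pos: [0.3931, 0.2263, 0.051]
orientation: [[-0.471, -0.882, -0.003], [-0.882, 0.471, 0.001], [-0.0, 0.003, -1.0]]
wrist_force: [-3.9, 2.9, 1.1]
width: 0.18
gripper_force: 41.0
t 3.03 tcp [0.3931 0.2263 0.051 ] yang 151.9 tilt 0.17 F [-3.9  2.9  1.1] w 0.18 g 41.0 j [ 0.37 -0.1  -0.4   1.27  0.   -0.71]
elev 0.23948686740481467 lid 0.17708686740481466
0.2 -0.004 -0.014
0.3 -0.023 -0.075
0.4 -0.049 -0.134
0.5 -0.08 -0.19
0.6 -0.117 -0.242
0.7 -0.159 -0.291
0.8 -0.206 -0.335
0.9 -0.256 -0.374
1.0 -0.311 -0.408
1.1 -0.368 -0.436
1.2 -0.428 -0.459
1.3 -0.49 -0.475
1.4 -0.554 -0.485
1.5 -0.618 -0.489
1.6 -0.682 -0.486
1.7 -0.745 -0.477
1.8 -0.807 -0.462
1.9 -0.868 -0.441
```

```bash
python3 -m handwheel '[[1,-0.004,0,-0.014,0,0,0],[1,-0.023,0,-0.075,0,0,0],[1,-0.049,0,-0.134,0,0,0],[1,-0.08,0,-0.19,0,0,0],[1,-0.117,0,-0.242,0,0,0],[1,-0.159,0,-0.291,0,0,0],[1,-0.206,0,-0.335,0,0,0],[1,-0.256,0,-0.374,0,0,0],[1,-0.311,0,-0.408,0,0,0],[1,-0.368,0,-0.436,0,0,0],[1,-0.428,0,-0.459,0,0,0],[1,-0.428,0,-0.459,0,0,0]]';python3 - <<'E'
from h import *
st();o=get_obs()
X=np.array([.4695,.8829]);h=np.array([.4671,.3638])
d=o['eef_pos'][:2]-h;print('u',d@X,'z',o['eef_pos'][2]+.019-.032,'r',np.hypot(d@X,o['eef_pos'][2]+.019-.032))
e0=np.arctan2(o['eef_pos'][2]-.013,-(d@X));print('lid',e0-.0624)
r=.1603;R=o['orientation']
for l in np.arange(1.3,2.01,.05):
    e=l+.0624;t=np.r_[h-X*r*np.cos(e),.013+r*np.sin(e)];print(l.round(2),(R.T@(t-o['eef_pos'])/.25).round(3))
E
```

```text
clock: 4.03
eef_pos: [0.4428, 0.3215, 0.1663]
orientation: [[-0.47, -0.882, -0.005], [-0.882, 0.47, 0.0], [0.002, 0.005, -1.0]]
wrist_force: [-7.5, 1.7, 2.3]
width: 0.179
gripper_force: 41.5
t 4.03 tcp [0.4428 0.3215 0.1663] yang 151.9 tilt 0.3 F [-7.5  1.7  2.3] w 0.179 g 41.5 j [ 0.5   0.11  0.03  1.5   0.   -0.58]
u -0.04874189819636272 z 0.1532735090777786 r 0.16083700203871143
lid 1.2005031928532062
1.3 [-0.062 -0.006 -0.014]
1.35 [-0.094 -0.006 -0.02 ]
1.4 [-0.126 -0.006 -0.025]
1.45 [-0.157 -0.006 -0.027]
1.5 [-0.19  -0.006 -0.029]
1.55 [-0.222 -0.006 -0.028]
1.6 [-0.254 -0.006 -0.026]
1.65 [-0.285 -0.006 -0.022]
1.7 [-0.317 -0.006 -0.017]
1.75 [-0.348 -0.006 -0.01 ]
1.8 [-0.379 -0.006 -0.002]
1.85 [-0.41  -0.006  0.008]
1.9 [-0.44  -0.006  0.019]
1.95 [-0.469 -0.006  0.032]
2.0 [-0.498 -0.006  0.047]
```

```bash
python3 -m handwheel '[[1,-0.062,0,-0.014,0,0,0],[1,-0.126,0,-0.025,0,0,0],[1,-0.19,0,-0.029,0,0,0],[1,-0.222,0,-0.028,0,0,0],[1,-0.254,0,-0.026,0,0,0],[1,-0.285,0,-0.022,0,0,0],[1,-0.317,0,-0.017,0,0,0],[1,-0.348,0,-0.01,0,0,0],[1,-0.379,0,-0.002,0,0,0],[1,-0.41,0,0.008,0,0,0],[1,-0.44,0,0.019,0,0,0],[1,-0.455,0,0.025,0,0,0]]';python3 -m handwheel '[[1,-0.014,0,0.007,0,0,0],[1,-0.03,0,0.014,0,0,0],[1,-0.03,0,0.014,0,0,0],[1,-0.03,0,0.014,0,0,0],[1,-0.03,0,0.014,0,0,0]]'; cat >>h.py <<'E'
def lidang():
    o=get_obs();X=np.array([.4695,.8829]);h=np.array([.4671,.3638]);d=o['eef_pos'][:2]-h
    print('lid',np.arctan2(o['eef_pos'][2]-.013,-(d@X))-.0624,'r',np.hypot(d@X,o['eef_pos'][2]-.013))
E
python3 -c "
from h import *
st();lidang()"
```

```text
clock: 5.03
eef_pos: [0.4954, 0.4224, 0.1606]
orientation: [[-0.47, -0.883, -0.005], [-0.883, 0.47, 0.002], [0.0, 0.006, -1.0]]
wrist_force: [-9.7, 3.7, 5.1]
width: 0.175
gripper_force: 45.9
clock: 5.45
eef_pos: [0.499, 0.4293, 0.1572]
orientation: [[-0.47, -0.883, -0.005], [-0.883, 0.47, 0.004], [-0.001, 0.006, -1.0]]
wrist_force: [-9.3, 5.4, 3.3]
width: 0.175
gripper_force: 45.7
t 5.45 tcp [0.499  0.4293 0.1572] yang 152.0 tilt 0.34 F [-9.3  5.4  3.3] w 0.175 g 45.7 j [ 0.61  0.4   0.36  1.54  0.01 -0.48]
lid 1.976271134072179 r 0.16152767633940215
```

```bash
python3 -m handwheel '[[1,-0.01,0,0.005,0,0,0],[1,-0.02,0,0.01,0,0,0],[1,-0.03,0,0.016,0,0,0],[1,-0.03,0,0.016,0,0,0],[1,-0.03,0,0.016,0,0,0]]';python3 -c "
from h import *
st();lidang();s=snap('scene');save(s,'scene1.png')"
```

```text
clock: 5.87
eef_pos: [0.5011, 0.4333, 0.1548]
orientation: [[-0.47, -0.882, -0.007], [-0.882, 0.47, -0.001], [0.004, 0.005, -1.0]]
wrist_force: [-13.6, -2.5, 10.5]
width: 0.179
gripper_force: 46.5
t 5.87 tcp [0.5011 0.4333 0.1548] yang 151.9 tilt 0.4 F [-13.6  -2.5  10.5] w 0.179 g 46.5 j [ 0.61  0.42  0.38  1.54  0.   -0.47]
lid 2.0074650672449033 r 0.16155270574743918
```

View pics/scene1.png

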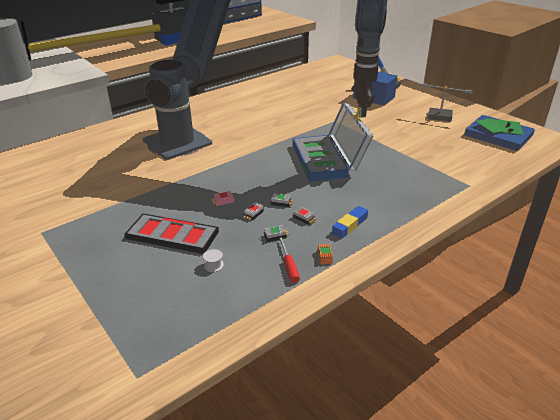

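```bash
python3 -m handwheel '[[0.3,0,0,0,0,0,0],[-1,0,0,0,0,0,0],[-1,0,0,0,0,0,0],[-1,0,0,0,0,0,0],[-1,0,0,-0.1,0,0,0],[-1,0,0,-0.25,0,0,0],[-1,0,0,-0.4,0,0,0],[-1,0.1,0,-0.4,0,0,0],[-1,0.25,0,-0.4,0,0,0],[-1,0.4,0,-0.4,0,0,0],[-1,0.5,0,-0.4,0,0,0]]';python3 - <<'E'
from h import *
st();o=get_obs();s=snap('top');w=snap('wrist');save(w,'w2.png');p=cloud(s);save(s,'top2.png')
for b in blobs(s):print(*b)
print('wrist')
w=dict(w);pw=wcloud(w,o)
import h
h.cloud=lambda s:pw
for b in blobs(w,amin=100):print(*b)
E
```

```text
clock: 6.83
eef_pos: [0.4462, 0.321, 0.2527]
orientation: [[-0.473, -0.881, 0.001], [-0.881, 0.473, -0.001], [0.001, -0.001, -1.0]]
wrist_force: [0.5, 1.1, 0.7]
width: 0.998
gripper_force: 0.0
t 6.83 tcp [0.4462 0.321  0.2527] yang 151.8 tilt 0.09 F [0.5 1.1 0.7] w 0.998 g 0.0 j [ 0.5   0.12  0.22  1.67 -0.   -0.58]
red [336.8 129.9] 219 [ 0.8108 -0.1247  0.0241] (array([ 810.8, -125.1]), array([19.5, 79.8]), 64.9) 0.018 0.03
red [270.9 189.6] 36 [0.6587 0.0481 0.0244] (array([659.2,  47.9]), array([15.5, 13.3]), 89.6) 0.021 0.028
red [387.2 232.8] 327 [ 0.5428 -0.2478  0.0123] (array([ 542.9, -248. ]), array([32.8, 64.7]), 35.3) 0.008 0.016
red [310.3 231.7] 35 [ 0.5493 -0.0503  0.0241] (array([549.4, -50.1]), array([16.2, 12.9]), 16.5) 0.021 0.027
red [403.7 254.1] 306 [ 0.4877 -0.2878  0.0122] (array([ 487.2, -287.2]), array([33. , 64.7]), 35.2) 0.008 0.017
red [382.8 255.8] 37 [ 0.4849 -0.2333  0.018 ] (array([ 483.2, -234.1]), array([41.5,  6.9]), 35.4) 0.015 0.022
red [420.  276.2] 290 [ 0.4312 -0.3272  0.0122] (array([ 430.3, -325.9]), array([33. , 63.3]), 35.0) 0.007 0.018
gr
[... 955 characters left out ...]
y([22.1, 27. ]), 37.2) 0.022 0.026
green [280.  167.6] 1933 [0.4395 0.3125 0.0267] (array([440.8, 314.3]), array([71.1, 39.6]), 62.8) 0.024 0.029
green [338.5 168.5] 1953 [0.3798 0.3452 0.0266] (array([380.2, 345.7]), array([71.1, 39.8]), 61.9) 0.024 0.032
green [220.6 170.2] 1966 [0.5015 0.2822 0.0268] (array([501.4, 282.7]), array([70.8, 39.8]), 62.4) 0.024 0.033
yellow [ 14.3 168.9] 522 [0.775  0.1178 0.031 ] (array([789.3, 120. ]), array([66.4, 49.8]), 9.8) 0.001 0.034
yellow [282.  329.1] 855 [0.4963 0.4214 0.1587] (array([496.7, 421.9]), array([17.9, 48.9]), 62.1) 0.15 0.177
yellow [282.2 351.7] 186 [0.4991 0.4264 0.1835] (array([470.1, 372.8]), array([132.2,  14.6]), 61.9) 0.178 0.326
```

```bash
cat >>h.py <<'E'
def wb(f,amin=100):
    global cloud
    o=get_obs();w=viewer.snapshot('wrist');save(w,f);pw=wcloud(w,o);c0=cloud;cloud=lambda s:pw
    for b in blobs(w,amin=amin):
        if b[3][2]<.05: print(b[0],b[1],b[3],b[4])
    cloud=c0;return o,w,pw
E
python3 - <<'E'
from h import *
st();wb('w3.png')
E
python3 -m handwheel '[[-1,0,0.15,0,0,0,0],[-1,0,0.3,0,0,0,0],[-1,0.1,0.4,0,0,0,0],[-1,0.2,0.4,0,0,0,0],[-1,0.3,0.4,0,0,0,0],[-1,0.3,0.4,0,0,0,0],[-1,0.3,0.4,0,0,0,0],[-1,0.3,0.4,0,0,0,0],[-1,0.3,0.4,0,0,0,0]]'
python3 - <<'E'
from h import *
st();wb('w4.png')
E
```

```text
t 6.93 tcp [0.4453 0.3201 0.2525] yang 151.7 tilt 0.12 F [-0.3  0.1 -0.8] w 1.002 g 0.0 j [ 0.5   0.12  0.22  1.67 -0.   -0.57]
red [43.6 84.4] [0.6591 0.0497 0.0242] (array([659.5,  49.3]), array([23. , 26.5]), 13.6)
green [13.2 30.1] [ 0.6736 -0.0665  0.024 ] (array([673.2, -66.8]), array([22.7, 26.8]), 70.9)
green [96.9 35.5] [0.5557 0.0478 0.0239] (array([556.1,  47.4]), array([21.9, 27.2]), 36.7)
green [220.8 167. ] [0.4981 0.2778 0.0265] (array([498.4, 278. ]), array([70.7, 39. ]), 62.6)
green [280.3 164.5] [0.4361 0.3085 0.0264] (array([437.5, 310.1]), array([70.6, 39.6]), 62.1)
green [338.8 165.4] [0.3767 0.341  0.0264] (array([377.3, 341.4]), array([70.5, 40. ]), 62.9)
yellow [ 14.2 166.5] [0.7713 0.1132 0.0303] (array([784.6, 115.8]), array([64. , 49.6]), 12.4)
clock: 7.73
eef_pos: [0.3242, 0.3054, 0.2523]
orientation: [[-0.472, -0.882, 0.001], [-0.882, 0.472, 0.001], [-0.001, -0.0, -1.0]]
wrist_force: [0.1, -0.4, 0.7]
width: 1.0
gripper_force: 0.0
t 7.73 tcp [0.3242 0.3054 0.2523] yang 151.8 tilt 0.05 F [ 0.1 -0.4  0.7] w 1.0 g 0.0 j [ 0.6  -0.15 -0.05  1.67  0.   -0.47]
red [19.9 42.9] [ 0.5499 -0.0499  0.024 ] (array([549.9, -49.9]), array([25.4, 24.9]), 15.8)
red [  2.4 140.8] [0.6563 0.0516 0.0241] (array([659.6,  50.5]), array([25.2, 25.2]), 15.4)
green [39.  97.8] [0.5553 0.0472 0.0241] (array([555.5,  46.5]), array([22.4, 27.3]), 40.1)
green [253.1 222. ] [0.377  0.3403 0.0265] (array([377.2, 340.9]), array([70.7, 39.3]), 63.4)
green [147.1 222.6] [0.4983 0.2773 0.0266] (array([499.1, 278.2]), array([71.2, 37.9]), 62.3)
green [198.  222.4] [0.4375 0.3088 0.0266] (array([438. , 309.7]), array([70.3, 39.3]), 62.2)
```

```bash
python3 -c "
from h import *
plan([.5556,.047,.2],128)"
```

```text
shift/u [ 0.473 -1.304  0.209] rot/u [0.   0.   0.53] j6 now/target deg -27.2 -33.2
```

```bash
python3 -m handwheel '[[-1,0.05,-0.13,0,0,0,0.1],[-1,0.1,-0.26,0,0,0,0.2],[-1,0.15,-0.39,0,0,0,0.3],[-1,0.2,-0.52,0,0,0,0.4],[-1,0.25,-0.65,0,0,0,0.53],[-1,0.3,-0.78,0,0,0,0.53],[-1,0.35,-0.9,0,0,0,0.53],[-1,0.4,-1,0,0,0,0.53],[-1,0.47,-1,0,0,0,0.53],[-1,0.47,-1,0,0,0,0.53]]'; python3 -c "
from h import *
plan([.5556,.047,.2],128)"
```

```text
clock: 8.62
eef_pos: [0.4887, 0.0801, 0.2514]
orientation: [[-0.791, -0.612, -0.002], [-0.612, 0.791, -0.001], [0.003, 0.0, -1.0]]
wrist_force: [-0.0, -0.1, 1.4]
width: 0.999
gripper_force: 0.0
shift/u [-0.131 -0.268  0.205] rot/u [ 0.001 -0.003 -0.006] j6 now/target deg -36.1 -33.2
```

```bash
python3 -m handwheel '[[-1,-0.03,-0.08,0.05,0,0,0],[-1,-0.06,-0.15,0.1,0,0,0],[-1,-0.1,-0.22,0.15,0,0,0],[-1,-0.13,-0.27,0.2,0,0,0],[-1,-0.13,-0.27,0.2,0,0,0],[-1,-0.13,-0.27,0.2,0,0,0],[-1,-0.13,-0.27,0.2,0,0,0]]'; cat >>h.py <<'E'
def esc(f,r0=.05):
    o,w,p=wb(f,60);hsv=cv2.cvtColor(w['img'],cv2.COLOR_RGB2HSV);H,S,V=[hsv[...,i] for i in range(3)]
    for k,m in(('red',((H<5)|(H>174))&(S>150)&(V>100)),('green',(H>45)&(H<85)&(S>110)&(V>70))):
        n,l,stt,c=cv2.connectedComponentsWithStats(m.astype(np.uint8))
        for i in range(1,n):
            q=p[l==i];q=q[~np.isnan(q[:,0])]
            if len(q)<60 or not .018<np.median(q[:,2])<.06 or np.ptp(q[:,0])>.045 or np.ptp(q[:,1])>.045: continue
            c2=np.array(cv2.minAreaRect((q[:,:2]).astype(np.float32)*1000)[0])/1000
            zt=np.median(q[:,2])
            b=p[(np.hypot(p[...,0]-c2[0],p[...,1]-c2[1])<.04)&(abs(p[...,2]-zt)<.005)]
            R=cv2.minAreaRect((b[:,:2]*1000).astype(np.float32));(w_,h_)=R[1];a=R[2] if w_>h_ else R[2]+90
            C=np.cov(b[:,:2].T);ev,E=np.linalg.eigh(C);a2=np.degrees(np.arctan2(E[1,1],E[0,1]))%180
            print('ESC',k,c[i].round(),'tag',c2.round(4),'z',zt.round(4),'body',np.round(R[0],1),np.round(R[1],1),'yaw',round(a%180,1),'pca',a2.round(1))
E
python3 - <<'E'
from h import *
st();esc('w5.png')
E
```

```text
clock: 9.2
eef_pos: [0.555, 0.0504, 0.2027]
orientation: [[-0.788, -0.616, -0.0], [-0.616, 0.788, 0.0], [0.0, 0.001, -1.0]]
wrist_force: [0.6, 1.0, 1.0]
width: 0.998
gripper_force: 0.0
t 9.2 tcp [0.555  0.0504 0.2027] yang 128.0 tilt 0.04 F [0.6 1.  1. ] w 0.998 g 0.0 j [-0.03  0.13  0.13  1.57  0.   -0.69]
red [245.8  15.2] [ 0.4376 -0.0811  0.0239] (array([437.5, -81.1]), array([22.5, 25.3]), 71.9)
red [80.2 25.4] [ 0.5435 -0.2474  0.012 ] (array([ 544.6, -248.5]), array([39.2, 69.2]), 34.4)
red [201.1 121.9] [ 0.55   -0.0501  0.0241] (array([550.1, -50.2]), array([25.2, 22.1]), 19.1)
red [ 57.6 256.7] [ 0.8053 -0.1219  0.0222] (array([ 823.5, -130.9]), array([ 24.8, 111.5]), 62.5)
red [218.4 258.1] [0.6592 0.0489 0.0244] (array([659.3,  48.9]), array([22. , 24.9]), 10.2)
green [275.  184.1] [0.5553 0.0472 0.0242] (array([555.4,  47.1]), array([21.4, 24.5]), 38.3)
green [128.2 205.5] [ 0.6732 -0.0674  0.0242] (array([673.4, -67.5]), array([22.2, 25.6]), 68.8)
green [534.3 219.1] [0.3754 0.3425 0.0267] (array([377.4, 342.9]), array([69.1, 40.3]), 61.2)
green [449.2 210.7] [0.4546 0.
[... 248 characters left out ...]
.5)
green [108.2 309.7] [ 0.8123 -0.0245  0.0335] (array([708. , -10.7]), array([ 17.2, 254.6]), 82.2)
yellow [213.3 341.1] [0.7633 0.1091 0.0253] (array([684.1,  89.9]), array([275.4,  50.8]), 14.5)
ESC red [246.  15.] tag [ 0.4375 -0.0812] z 0.0239 body [437.8 -81. ] [52.8 31. ] yaw 72.9 pca 84.5
ESC red [201. 122.] tag [ 0.55   -0.0501] z 0.0241 body [550.  -50.1] [31.2 53.1] yaw 108.4 pca 108.9
ESC red [218. 258.] tag [0.6596 0.049 ] z 0.0244 body [659.   48.7] [53.2 31.2] yaw 9.7 pca 10.6
ESC green [275. 184.] tag [0.5554 0.0471] z 0.0241 body [555.4  46.9] [51.5 30.1] yaw 37.2 pca 36.0
ESC green [128. 206.] tag [ 0.6734 -0.0675] z 0.0241 body [673.  -67.2] [52.5 32.2] yaw 68.8 pca 69.7
```

View pics/w5.png

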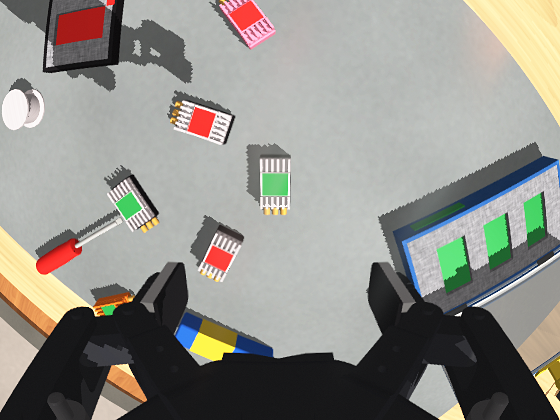

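```bash
python3 -c "
from h import *
st();plan([.5554,.0471,.011],127.4)"
```

```text
t 9.25 tcp [0.5551 0.0504 0.2033] yang 128.0 tilt 0.06 F [-0.9  0.2  0.4] w 1.001 g 0.0 j [-0.03  0.13  0.13  1.57  0.   -0.69]
shift/u [ 0.008 -0.011  0.769] rot/u [-0.     0.001  0.014] j6 now/target deg -39.7 -32.6
```

```bash
python3 -m handwheel '[[-0.4,0.008,-0.011,0.12,0,0,0.014],[-0.4,0.008,-0.011,0.24,0,0,0.014],[-0.4,0.008,-0.011,0.36,0,0,0.014],[-0.4,0.008,-0.011,0.48,0,0,0.014],[-0.4,0.008,-0.011,0.58,0,0,0.014],[-0.4,0.008,-0.011,0.6,0,0,0.014],[-0.4,0.008,-0.011,0.6,0,0,0.014],[-0.4,0.008,-0.011,0.6,0,0,0.014]]';python3 -c "
from h import *
st();plan([.5554,.0471,.011],127.4)"
```

```text
clock: 9.92
eef_pos: [0.556, 0.0465, 0.0542]
orientation: [[-0.795, -0.607, 0.002], [-0.607, 0.795, -0.0], [-0.002, -0.001, -1.0]]
wrist_force: [0.1, -0.8, -0.5]
width: 0.7
gripper_force: 0.0
t 9.92 tcp [0.556  0.0465 0.0542] yang 127.4 tilt 0.13 F [ 0.1 -0.8 -0.5] w 0.7 g 0.0 j [-0.04  0.17 -0.13  1.28  0.   -0.69]
shift/u [0.001 0.004 0.173] rot/u [-0.002  0.002 -0.001] j6 now/target deg -39.5 -32.6
```

```bash
python3 -m handwheel '[[-0.4,0,0.003,0.08,0,0,0],[-0.4,0,0.003,0.15,0,0,0],[-0.4,0,0.003,0.172,0,0,0],[-0.4,0,0.003,0.172,0,0,0],[1,0,0.003,0.172,0,0,0],[1,0,0.003,0.172,0,0,0],[1,0,0.003,0.172,0,0,0],[1,0,0.003,0.172,0,0,0],[1,0,0.003,0.172,0,0,0],[1,0,0.003,0.172,0,0,0]]' 45;python3 -m handwheel '[[1,0,0,-0.1,0,0,0],[1,0,0,-0.25,0,0,0],[1,0,0,-0.4,0,0,0],[1,0,0,-0.4,0,0,0]]'; python3 -c "
from h import *
st();plan([.4985,.278,.12],152.5)"
```

```text
clock: 10.75
eef_pos: [0.5568, 0.0467, 0.0117]
orientation: [[-0.795, -0.607, 0.004], [-0.607, 0.795, -0.0], [-0.003, -0.003, -1.0]]
wrist_force: [-0.2, 0.3, 6.4]
width: 0.361
gripper_force: 46.3
clock: 11.08
eef_pos: [0.5601, 0.0466, 0.1184]
orientation: [[-0.795, -0.607, 0.015], [-0.607, 0.795, -0.001], [-0.011, -0.009, -1.0]]
wrist_force: [1.1, 0.3, 1.2]
width: 0.358
gripper_force: 45.6
t 11.08 tcp [0.5601 0.0466 0.1184] yang 127.3 tilt 0.84 F [1.1 0.3 1.2] w 0.358 g 45.6 j [-0.04  0.13 -0.04  1.39  0.   -0.69]
shift/u [-0.366  0.885 -0.01 ] rot/u [-0.015  0.012 -0.559] j6 now/target deg -39.4 -33.4
```

```bash
python3 -m handwheel '[[1,-0.05,0.12,0,0,0,-0.1],[1,-0.1,0.24,0,0,0,-0.2],[1,-0.15,0.36,0,0,0,-0.3],[1,-0.2,0.48,0,0,0,-0.4],[1,-0.25,0.6,0,0,0,-0.5],[1,-0.3,0.72,0,0,0,-0.555],[1,-0.33,0.82,0,0,0,-0.555],[1,-0.36,0.88,0,0,0,-0.555],[1,-0.36,0.88,0,0,0,-0.555],[1,-0.36,0.88,0,0,0,-0.555],[1,-0.36,0.88,0,0,0,-0.555]]';python3 -c "
from h import *
st();plan([.4985,.278,.06],152.5)"
```

```text
clock: 12.0
eef_pos: [0.4929, 0.2756, 0.109]
orientation: [[-0.465, -0.885, -0.0], [-0.885, 0.465, -0.001], [0.001, -0.0, -1.0]]
wrist_force: [-0.3, 0.0, -1.7]
width: 0.354
gripper_force: 45.5
t 12.0 tcp [0.4929 0.2756 0.109 ] yang 152.3 tilt 0.05 F [-0.3  0.  -1.7] w 0.354 g 45.5 j [ 0.39  0.16 -0.02  1.39 -0.   -0.7 ]
shift/u [-0.019 -0.015  0.196] rot/u [-0.    -0.001 -0.004] j6 now/target deg -39.9 -33.4
```

```bash
python3 -m handwheel '[[1,-0.019,-0.015,0.07,0,0,0],[1,-0.019,-0.015,0.14,0,0,0],[1,-0.019,-0.015,0.19,0,0,0],[1,-0.019,-0.015,0.19,0,0,0],[1,-0.019,-0.015,0.19,0,0,0],[1,-0.019,-0.015,0.19,0,0,0]]';python3 -c "
from h import *
st();plan([.4985,.278,.038],152.5)"
```

```text
clock: 12.5
eef_pos: [0.4989, 0.2783, 0.0625]
orientation: [[-0.465, -0.885, 0.001], [-0.885, 0.465, 0.0], [-0.0, -0.001, -1.0]]
wrist_force: [1.1, -0.1, -1.1]
width: 0.357
gripper_force: 45.5
t 12.5 tcp [0.4989 0.2783 0.0625] yang 152.3 tilt 0.04 F [ 1.1 -0.1 -1.1] w 0.357 g 45.5 j [ 0.39  0.2  -0.08  1.3  -0.   -0.7 ]
shift/u [0.002 0.001 0.098] rot/u [-0.001  0.001 -0.005] j6 now/target deg -39.8 -33.4
```

```bash
python3 -m handwheel '[[1,0,0,0.03,0,0,0],[1,0,0,0.06,0,0,0],[1,0,0,0.08,0,0,0],[1,0,0,0.096,0,0,0],[1,0,0,0.096,0,0,0],[1,0,0,0.096,0,0,0]]';python3 -m handwheel '[[0,0,0,0,0,0,0],[-0.1,0,0,0,0,0,0],[-0.2,0,0,0,0,0,0],[-0.2,0,0,0,0,0,0],[-0.2,0,0,-0.1,0,0,0],[-0.2,0,0,-0.25,0,0,0],[-0.2,0,0,-0.4,0,0,0],[-0.2,0,0,-0.5,0,0,0],[-0.2,0,0,-0.5,0,0,0],[-0.2,0,0,-0.5,0,0,0],[-0.2,0,0,-0.5,0,0,0]]'
python3 - <<'E'
from h import *
st();esc('w6.png')
plan([.6734,-.0675,.16],159)
E
```

```text
clock: 13.0
eef_pos: [0.4982, 0.2782, 0.0378]
orientation: [[-0.464, -0.886, -0.0], [-0.886, 0.464, -0.001], [0.001, -0.0, -1.0]]
wrist_force: [-0.6, -1.9, 1.6]
width: 0.36
gripper_force: 46.1
clock: 13.92
eef_pos: [0.4983, 0.2788, 0.1623]
orientation: [[-0.464, -0.886, -0.0], [-0.886, 0.464, -0.0], [0.0, 0.0, -1.0]]
wrist_force: [-0.5, 0.1, -0.9]
width: 0.604
gripper_force: 0.0
t 13.92 tcp [0.4983 0.2788 0.1623] yang 152.3 tilt 0.02 F [-0.5  0.1 -0.9] w 0.604 g 0.0 j [ 0.39  0.16  0.09  1.49  0.   -0.7 ]
red [37.5 78.2] [0.6584 0.0492 0.0241] (array([658.5,  48.6]), array([23.2, 27.2]), 12.7)
green [4.  8.7] [ 0.6691 -0.0655  0.024 ] (array([669.4, -65.2]), array([24.1, 17.4]), 65.0)
green [298.5 189.8] [0.4797 0.2818 0.0265] (array([483.2, 285.4]), array([70.4,  7.8]), 63.4)
green [354.5 194. ] [0.4363 0.3087 0.0265] (array([436.5, 309.8]), array([71.1, 39.3]), 62.3)
green [422.1 194.6] [0.3761 0.3401 0.0265] (array([376. , 341.1]), array([70.6, 37.3]), 63.9)
green [257.7 206.3] [0.5187 0.2782 0.0266] (array([520.1, 280.4]), array([40.3,  1. ]), 61.3)
yellow [ 18.9 170.4] [0.7536 0.1101 0.0088] (array([753.8, 109.1]), array([ 3.4, 49.1]), 10.9)
yellow [  6.1 187.3] [0.7657 0.121  0.0304] (array([770.9, 116. ]), array([37.8, 42.7]), 9.7)
ESC red [37. 78.] tag [0.6585 0.0486] z 0.0241 body [659.2  49. ] [53.9 32.3] yaw 10.8 pca 10.6
ESC green [4. 9.] tag [ 0.6694 -0.0652] z 0.024 body [671.1 -61.1] [43.2 24.5] yaw 70.1 pca 73.0
ESC green [258. 206.] tag [0.5201 0.2804] z 0.0266 body [522.3 282. ] [73.4 79.2] yaw 120.6 pca 117.5
ESC green [278. 202.] tag [0.498 0.277] z 0.0503 body [498.2 277.1] [52.7 30.2] yaw 61.6 pca 60.9
shift/u [ 0.899 -1.265  0.004] rot/u [ 0.002 -0.002 -0.148] j6 now/target deg -39.8 -74.7
```

```bash
python3 -m handwheel '[[-0.2,0.1,-0.13,0,0,0,0],[-0.2,0.2,-0.26,0,0,0,0],[-0.2,0.3,-0.4,0,0,0,0],[-0.2,0.39,-0.53,0,0,0,0],[-0.2,0.48,-0.66,0,0,0,-0.05],[-0.2,0.57,-0.79,0,0,0,-0.1],[-0.2,0.65,-0.9,0,0,0,-0.14],[-0.2,0.7,-1,0,0,0,-0.14],[-0.2,0.8,-1,0,0,0,-0.14],[-0.2,0.8,-1,0,0,0,-0.14]]';python3 -c "
from h import *
st();plan([.6734,-.0675,.16],159)"
```

```text
clock: 14.8
eef_pos: [0.6247, -0.0189, 0.1585]
orientation: [[-0.369, -0.929, -0.008], [-0.929, 0.369, -0.001], [0.004, 0.007, -1.0]]
wrist_force: [-0.3, -0.1, 0.0]
width: 0.598
gripper_force: 0.0
t 14.8 tcp [ 0.6247 -0.0189  0.1585] yang 158.3 tilt 0.48 F [-0.3 -0.1  0. ] w 0.598 g 0.0 j [-0.14  0.32  0.26  1.52 -0.   -1.33]
shift/u [ 0.109 -0.253 -0.007] rot/u [ 0.009 -0.005 -0.015] j6 now/target deg -76.1 -74.7
```

```bash
python3 -m handwheel '[[-0.2,0.04,-0.08,0,0,0,-0.01],[-0.2,0.08,-0.16,0,0,0,-0.01],[-0.2,0.11,-0.25,0,0,0,-0.01],[-0.2,0.11,-0.25,0,0,0,-0.01],[-0.2,0.11,-0.25,0,0,0,-0.01],[-0.2,0.11,-0.25,0,0,0,-0.01]]';python3 - <<'E'
from h import *
st();o,w,p=wb('x.png');np.savez('wx.npz',img=w['img'],p=p)
esc('w7.png')
# driver shaft: points above bench in ESC frame
c=np.array([.6734,-.0675]);a=np.radians(69);X=np.array([np.cos(a),np.sin(a)]);Y=np.array([-X[1],X[0]])
d=p[...,:2]-c;ex=d@X;ey=d@Y
for lo in range(-60,-14,4):
    k=(ey*1000>lo)&(ey*1000<=lo+4)&(abs(ex)<.035)&(p[...,2]>.004)
    if k.sum(): print(lo,k.sum(),ex[k].min().round(4),ex[k].max().round(4),p[k][:,2].max().round(4))
u=cv2.resize(w['img'][90:290,160:400],None,fx=3,fy=3,interpolation=cv2.INTER_CUBIC);cv2.imwrite('pics/w7c.png',u[:,:,::-1])
E
```

```text
clock: 15.3
eef_pos: [0.674, -0.0619, 0.1613]
orientation: [[-0.357, -0.934, -0.003], [-0.934, 0.357, 0.001], [-0.0, 0.003, -1.0]]
wrist_force: [0.1, 0.2, -0.4]
width: 0.604
gripper_force: 0.0
t 15.3 tcp [ 0.674  -0.0619  0.1613] yang 159.1 tilt 0.2 F [ 0.1  0.2 -0.4] w 0.604 g 0.0 j [-0.19  0.46  0.45  1.56  0.   -1.4 ]
red [494.2  99.1] [ 0.4371 -0.0804  0.024 ] (array([436.8, -80.8]), array([22.1, 27.3]), 72.0)
red [408.3 161.9] [ 0.5503 -0.0502  0.0242] (array([550.1, -50. ]), array([25.6, 22.5]), 18.7)
red [123.7 185.5] [ 0.8083 -0.1254  0.0225] (array([ 812.1, -125.3]), array([24.9, 84.8]), 64.2)
red [325.4 292.1] [0.6643 0.0426 0.0323] (array([658.7,   9. ]), array([109.1,  13.7]), 78.4)
green [276.3 190.5] [ 0.6734 -0.0674  0.0242] (array([673.6, -67.3]), array([21.6, 25. ]), 69.3)
green [157.5 284.2] [ 0.8237 -0.0194  0.0245] (array([823.9, -19.2]), array([26. , 22.4]), 54.9)
green [492.7 331.7] [0.4694 0.217  0.0177] (array([468.7, 217.3]), array([ 3.2, 69.4]), 63.3)
green [538.9 361.9] [0.3736 0.3445 0.0268] (array([373.8, 345.5]), array([67.2, 32.3]), 59.9)
green [517.3 3
[... 1209 characters left out ...]
4 32.4] yaw 71.8 pca 72.3
ESC red [408. 161.] tag [ 0.5502 -0.0502] z 0.0242 body [550.3 -50.4] [31.  52.9] yaw 107.8 pca 108.4
ESC green [277. 190.] tag [ 0.673  -0.0673] z 0.0242 body [673.4 -68. ] [52.1 30. ] yaw 69.6 pca 69.1
ESC green [158. 283.] tag [ 0.8238 -0.0195] z 0.0245 body [823.8 -19.2] [32.5 52.8] yaw 145.0 pca 155.7
-60 1598 -0.0095 0.0145 0.269
-56 2237 -0.0084 0.0149 0.2676
-52 3621 -0.0086 0.0183 0.2628
-48 1824 -0.0072 0.0184 0.262
-44 592 -0.0025 0.013 0.2607
-40 584 -0.0071 0.0137 0.2625
-36 642 -0.0086 0.0099 0.2635
-32 1198 -0.0123 0.0096 0.2628
-28 2575 -0.0125 0.0173 0.2619
-24 1223 -0.0144 -0.0035 0.2607
-20 1429 -0.0156 0.0096 0.2663
-16 1600 -0.0277 0.0277 0.2663
```

View pics/w7c.png

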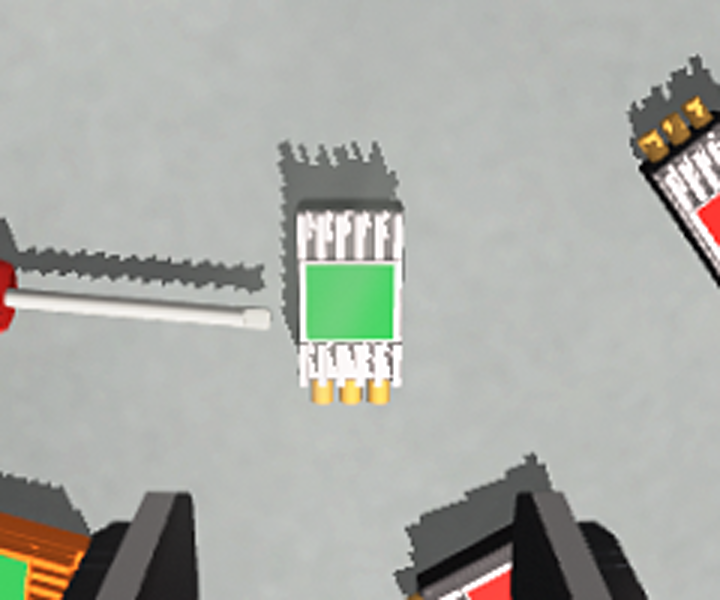

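```bash
python3 -c "
from h import *
st();plan([.6676,-.0823,.011],159)"
```

```text
t 15.4 tcp [ 0.6742 -0.0617  0.1625] yang 159.1 tilt 0.08 F [-0.  -0.3 -0.4] w 0.598 g 0.0 j [-0.19  0.45  0.45  1.56  0.   -1.4 ]
shift/u [ 0.086 -0.005  0.606] rot/u [0.002 0.    0.003] j6 now/target deg -80.0 -76.0
```

```bash
python3 -m handwheel '[[-0.2,0.05,-0.005,0,0,0,0],[-0.2,0.086,-0.005,0.1,0,0,0],[-0.2,0.086,-0.005,0.2,0,0,0],[-0.2,0.086,-0.005,0.3,0,0,0],[-0.2,0.086,-0.005,0.38,0,0,0],[-0.2,0.086,-0.005,0.42,0,0,0],[-0.2,0.086,-0.005,0.42,0,0,0],[-0.2,0.086,-0.005,0.42,0,0,0],[-0.2,0.086,-0.005,0.42,0,0,0]]';python3 -c "
from h import *
st();plan([.6676,-.0823,.011],159)"
```

```text
clock: 16.15
eef_pos: [0.6697, -0.0838, 0.06]
orientation: [[-0.357, -0.934, 0.003], [-0.934, 0.357, -0.001], [-0.0, -0.003, -1.0]]
wrist_force: [-0.1, 0.7, 1.2]
width: 0.602
gripper_force: 0.0
t 16.15 tcp [ 0.6697 -0.0838  0.06  ] yang 159.1 tilt 0.19 F [-0.1  0.7  1.2] w 0.602 g 0.0 j [-0.22  0.46  0.25  1.36 -0.   -1.43]
shift/u [-0.002  0.01   0.196] rot/u [-0.004  0.     0.002] j6 now/target deg -81.9 -76.0
```

```bash
python3 -m handwheel '[[-0.2,0,0.01,0.08,0,0,0],[-0.2,0,0.01,0.15,0,0,0],[-0.2,0,0.01,0.193,0,0,0],[-0.2,0,0.01,0.193,0,0,0],[-0.2,0,0.01,0.193,0,0,0],[0.3,0,0.01,0.193,0,0,0],[1,0,0.01,0.193,0,0,0],[1,0,0.01,0.193,0,0,0],[1,0,0.01,0.193,0,0,0],[1,0,0.01,0.193,0,0,0],[1,0,0.01,0.193,0,0,0]]' 60;python3 -m handwheel '[[1,0,0,-0.1,0,0,0],[1,0,0,-0.25,0,0,0],[1,0,0,-0.4,0,0,0],[1,0,0,-0.48,0,0,0],[1,0,0,-0.48,0,0,0]]'; python3 -c "
from h import *
st();plan([.377,.3412,.13],152.5)"
```

```text
clock: 17.07
eef_pos: [0.6679, -0.0829, 0.0119]
orientation: [[-0.357, -0.934, 0.004], [-0.934, 0.357, -0.001], [-0.001, -0.004, -1.0]]
wrist_force: [-0.1, -0.3, 6.5]
width: 0.353
gripper_force: 62.9
clock: 17.48
eef_pos: [0.6699, -0.0833, 0.1372]
orientation: [[-0.357, -0.934, 0.012], [-0.934, 0.357, -0.003], [-0.002, -0.012, -1.0]]
wrist_force: [0.7, 0.3, -0.6]
width: 0.354
gripper_force: 62.2
t 17.48 tcp [ 0.6699 -0.0833  0.1372] yang 159.1 tilt 0.69 F [ 0.7  0.3 -0.6] w 0.354 g 62.2 j [-0.22  0.43  0.37  1.49  0.   -1.43]
shift/u [-1.168  1.701  0.011] rot/u [-0.015  0.003  0.146] j6 now/target deg -81.9 -20.4
```

```bash
python3 -m handwheel '[[1,-0.09,0.13,0,0,0,0],[1,-0.18,0.26,0,0,0,0],[1,-0.27,0.39,0,0,0,0],[1,-0.36,0.52,0,0,0,0.05],[1,-0.45,0.65,0,0,0,0.1],[1,-0.54,0.78,0,0,0,0.148],[1,-0.62,0.9,0,0,0,0.148],[1,-0.7,1,0,0,0,0.148],[1,-0.8,1,0,0,0,0.148],[1,-0.8,1,0,0,0,0.148]]'; python3 -c "
from h import *
st();plan([.3696,.3267,.12],152.5)"
```

```text
clock: 18.32
eef_pos: [0.5027, 0.1973, 0.1277]
orientation: [[-0.459, -0.889, -0.002], [-0.889, 0.459, 0.002], [-0.001, 0.002, -1.0]]
wrist_force: [0.3, -0.3, -0.5]
width: 0.352
gripper_force: 62.1
t 18.32 tcp [0.5027 0.1973 0.1277] yang 152.7 tilt 0.15 F [ 0.3 -0.3 -0.5] w 0.352 g 62.1 j [ 0.25  0.09 -0.06  1.42  0.   -0.85]
shift/u [-0.216  0.71   0.033] rot/u [0.003 0.001 0.004] j6 now/target deg -48.5 -21.0
```

```bash
python3 -m handwheel '[[1,-0.04,0.12,0,0,0,0],[1,-0.08,0.24,0,0,0,0],[1,-0.12,0.36,0,0,0,0],[1,-0.16,0.48,0,0,0,0],[1,-0.19,0.6,0,0,0,0],[1,-0.216,0.7,0,0,0,0.004],[1,-0.216,0.7,0,0,0,0.004],[1,-0.216,0.7,0,0,0,0.004],[1,-0.216,0.7,0,0,0,0.004],[1,-0.216,0.7,0,0,0,0.004]]'; python3 -c "
from h import *
st();plan([.3696,.3267,.06],152.5)"
```

```text
clock: 19.15
eef_pos: [0.3748, 0.3216, 0.1291]
orientation: [[-0.467, -0.884, -0.0], [-0.884, 0.467, -0.001], [0.001, -0.0, -1.0]]
wrist_force: [0.4, -0.5, -0.8]
width: 0.353
gripper_force: 62.1
t 19.15 tcp [0.3748 0.3216 0.1291] yang 152.1 tilt 0.05 F [ 0.4 -0.5 -0.8] w 0.353 g 62.1 j [ 0.57 -0.03 -0.18  1.42 -0.   -0.51]
shift/u [-0.009  0.028  0.276] rot/u [-0.    -0.001 -0.008] j6 now/target deg -29.3 -21.0
```

```bash
python3 -m handwheel '[[1,-0.01,0.02,0.1,0,0,-0.008],[1,-0.01,0.027,0.18,0,0,-0.008],[1,-0.01,0.027,0.26,0,0,-0.008],[1,-0.01,0.027,0.26,0,0,-0.008],[1,-0.01,0.027,0.26,0,0,-0.008],[1,-0.01,0.027,0.26,0,0,-0.008]]'; python3 - <<'E'
from h import *
st();plan([.3696,.3267,.038],152.5);esc('w8.png')
E
```

```text
clock: 19.65
eef_pos: [0.3703, 0.3276, 0.0655]
orientation: [[-0.462, -0.887, 0.001], [-0.887, 0.462, 0.001], [-0.001, -0.001, -1.0]]
wrist_force: [0.5, -0.6, -0.6]
width: 0.352
gripper_force: 62.1
t 19.65 tcp [0.3703 0.3276 0.0655] yang 152.5 tilt 0.06 F [ 0.5 -0.6 -0.6] w 0.352 g 62.1 j [ 0.59 -0.   -0.28  1.29 -0.   -0.5 ]
shift/u [0.005 0.001 0.11 ] rot/u [-0.001  0.001  0.   ] j6 now/target deg -28.8 -21.0
green [ 77.4 157. ] [0.465  0.2194 0.0209] (array([471.7, 215.9]), array([ 2. , 77.9]), 62.5)
green [ 86.2 230.8] [0.4859 0.2653 0.0265] (array([499.5, 278. ]), array([70.7, 36.8]), 62.5)
green [171.8 250.8] [0.4356 0.3054 0.0265] (array([430.5, 312.9]), array([69.6, 55.9]), 62.7)
green [279.8 222.1] [0.3652 0.3192 0.0265] (array([366.4, 321.5]), array([26.2, 40.4]), 60.7)
ESC green [280. 222.] tag [0.3664 0.3215] z 0.0264 body [362.  312.8] [60.1 78.8] yaw 151.1 pca 149.5
ESC green [ 67. 267.] tag [0.4982 0.2776] z 0.0503 body [497.8 276.9] [53.1 32.5] yaw 61.5 pca 62.9
```

Aligned; lower, release, lift.

```bash
python3 -m handwheel '[[1,0.004,0,0.03,0,0,0],[1,0.004,0,0.06,0,0,0],[1,0.004,0,0.09,0,0,0],[1,0.004,0,0.109,0,0,0],[1,0.004,0,0.109,0,0,0],[1,0.004,0,0.109,0,0,0]]';python3 -m handwheel '[[0,0,0,0,0,0,0],[-0.1,0,0,0,0,0,0],[-0.2,0,0,0,0,0,0],[-0.2,0,0,0,0,0,0],[-0.2,0,0,-0.1,0,0,0],[-0.2,0,0,-0.25,0,0,0],[-0.2,0,0,-0.4,0,0,0],[-0.2,0,0,-0.5,0,0,0],[-0.2,0,0,-0.5,0,0,0],[-0.2,0,0,-0.5,0,0,0],[-0.2,0,0,-0.5,0,0,0]]'
python3 - <<'E'
from h import *
st();esc('w9.png')
plan([.6593,.049,.16],100)
plan([.55,-.05,.16],18.6)
E
```

```text
clock: 20.2
eef_pos: [0.3688, 0.3268, 0.0388]
orientation: [[-0.46, -0.888, 0.001], [-0.888, 0.46, -0.0], [-0.0, -0.001, -1.0]]
wrist_force: [-3.4, -4.4, 8.7]
width: 0.357
gripper_force: 63.4
clock: 21.12
eef_pos: [0.3685, 0.3268, 0.1615]
orientation: [[-0.46, -0.888, -0.001], [-0.888, 0.46, -0.001], [0.001, 0.001, -1.0]]
wrist_force: [-0.9, -0.8, -0.8]
width: 0.597
gripper_force: 0.0
t 21.12 tcp [0.3685 0.3268 0.1615] yang 152.6 tilt 0.06 F [-0.9 -0.8 -0.8] w 0.597 g 0.0 j [ 0.59 -0.04 -0.13  1.48  0.   -0.5 ]
green [132.  143.4] [0.4672 0.2184 0.0185] (array([469.7, 217. ]), array([ 1.7, 73.8]), 62.3)
green [202.4 212.6] [0.4369 0.3081 0.0265] (array([437.9, 309.3]), array([70.7, 39. ]), 62.5)
green [295.9 203.5] [0.3575 0.3398 0.0265] (array([364.7, 347.3]), array([70.5, 14.1]), 64.1)
green [140.3 199.4] [0.4848 0.2688 0.0265] (array([496.8, 278.5]), array([70.5, 39.7]), 63.3)
green [257.1 217. ] [0.3941 0.3348 0.0265] (array([395.5, 337.2]), array([59.3,  1.9]), 61.6)
ESC green [124. 221.] tag [0.4982 0.2773] z 0.0503 body [498.1 277.2] [53.1 31.8] yaw 62.1 pca 61.8
ESC green [277. 223.] tag [0.3769 0.3406] z 0.0515 body [377.2 340.9] [52.9 30.4] yaw 63.2 pca 62.2
shift/u [ 4.490e-01 -1.545e+00  1.000e-03] rot/u [ 0.    -0.004  1.169] j6 now/target deg -28.8 -5.7
shift/u [ 1.002 -1.339  0.003] rot/u [-0.003 -0.004  2.978] j6 now/target deg -28.8 66.2
```

```bash
cat >>h.py <<'E'
def tilt(p,c,z,yaw):
    a=np.radians(yaw);X=np.array([np.cos(a),np.sin(a)]);Y=np.array([-X[1],X[0]])
    b=p[(np.hypot(p[...,0]-c[0],p[...,1]-c[1])<.011)&(abs(p[...,2]-z)<.006)]
    A=np.c_[np.ones(len(b)),(b[:,:2]-c)@X,(b[:,:2]-c)@Y];k=np.linalg.lstsq(A,b[:,2],rcond=None)[0];print('tilt fit z,dx,dy',k.round(4))
E
python3 - <<'E'
from h import *
o=get_obs();w=snap('wrist');p=wcloud(w,o)
tilt(p,[.4982,.2773],.0503,62.5);tilt(p,[.3769,.3406],.0515,62.5)
st()
plan([.6593,.049,.16],100)
E
```

```text
tilt fit z,dx,dy [ 0.0503 -0.0141 -0.0097]
tilt fit z,dx,dy [0.0515 0.0502 0.0027]
t 21.22 tcp [0.3678 0.3263 0.1602] yang 152.6 tilt 0.21 F [ 0.3  0.2 -0.3] w 0.594 g 0.0 j [ 0.59 -0.04 -0.13  1.48  0.   -0.5 ]
shift/u [ 0.448 -1.546 -0.   ] rot/u [ 0.    -0.005  1.169] j6 now/target deg -28.8 -5.7
```

```bash
python3 -m handwheel '[[-0.2,0.03,-0.13,0,0,0,0.1],[-0.2,0.07,-0.26,0,0,0,0.2],[-0.2,0.11,-0.39,0,0,0,0.3],[-0.2,0.15,-0.52,0,0,0,0.4],[-0.2,0.19,-0.65,0,0,0,0.5],[-0.2,0.22,-0.78,0,0,0,0.6],[-0.2,0.26,-0.9,0,0,0,0.75],[-0.2,0.3,-1,0,0,0,0.9],[-0.2,0.4,-1,0,0,0,0.95],[-0.2,0.45,-1,0,0,0,0.95]]'; python3 -c "
from h import *
st();plan([.6593,.049,.16],100)"
```

```text
clock: 22.05
eef_pos: [0.5376, 0.1094, 0.159]
orientation: [[-0.942, -0.336, -0.006], [-0.336, 0.942, -0.001], [0.007, 0.001, -1.0]]
wrist_force: [-0.9, 0.6, -0.6]
width: 0.597
gripper_force: 0.0
t 22.05 tcp [0.5376 0.1094 0.159 ] yang 109.7 tilt 0.38 F [-0.9  0.6 -0.6] w 0.597 g 0.0 j [ 0.08  0.11  0.02  1.49 -0.   -0.26]
shift/u [-0.377 -0.391 -0.007] rot/u [ 0.    -0.008  0.215] j6 now/target deg -15.1 -5.7
```

```bash
python3 -m handwheel '[[-0.2,-0.1,-0.1,0,0,0,0.1],[-0.2,-0.19,-0.19,0,0,0,0.215],[-0.2,-0.28,-0.28,0,0,0,0.215],[-0.2,-0.365,-0.375,0,0,0,0.215],[-0.2,-0.365,-0.375,0,0,0,0.215],[-0.2,-0.365,-0.375,0,0,0,0.215],[-0.2,-0.365,-0.375,0,0,0,0.215]]'; python3 - <<'E'
from h import *
st();esc('w10.png');plan([.6593,.049,.011],100)
E
```

```text
clock: 22.63
eef_pos: [0.6553, 0.0554, 0.1613]
orientation: [[-0.984, -0.178, -0.003], [-0.178, 0.984, 0.001], [0.003, 0.001, -1.0]]
wrist_force: [0.2, -0.1, 0.6]
width: 0.602
gripper_force: 0.0
t 22.63 tcp [0.6553 0.0554 0.1613] yang 100.2 tilt 0.16 F [ 0.2 -0.1  0.6] w 0.602 g 0.0 j [-0.02  0.4   0.37  1.55  0.   -0.2 ]
red [11.8 11.5] [ 0.4902 -0.2866  0.0118] (array([ 485. , -285.8]), array([35.8, 61.7]), 33.4)
red [40.7  8.5] [ 0.4939 -0.2294  0.0182] (array([ 492.3, -229.9]), array([30.6, 10.9]), 33.6)
red [25.  52.7] [ 0.5427 -0.2482  0.0119] (array([ 543.1, -249.5]), array([37.3, 69.8]), 35.3)
red [179.3  61.3] [ 0.5501 -0.0501  0.024 ] (array([550. , -50.3]), array([25.3, 22.5]), 17.9)
red [259.3 198. ] [0.6596 0.04   0.0242] (array([660.8,  42. ]), array([22. ,  9.8]), 8.8)
red [279.  202.7] [0.6607 0.0579 0.0243] (array([658.6,  53.9]), array([21.6, 14.4]), 10.4)
red [102.9 295.3] [ 0.8024 -0.1185  0.0237] (array([758.7, -90.4]), array([ 29.7, 268.9]), 56.8)
green [542.9  47.1] [0.435  0.3087 0.0266] (array([434.9, 311.5]), array([69.8, 37.4]), 63.9)
green [503.1  67. ] [0.481  0.2526 0.0267] (array([481.6, 252.2]), array([ 7.5, 36.7]), 57.9)
yellow [310.6 309.6] [0.7662 0.11   0.0264] (array([736.5, 105.4]), array([155.9,  49. ]), 11.1)
ESC red [41.  8.] tag [ 0.4923 -0.2301] z 0.0182 body [ 506.1 -239.4] [68.4 48. ] yaw 36.7 pca 78.5
ESC red [179.  61.] tag [ 0.55   -0.0503] z 0.024 body [550.1 -50.2] [31.2 53.3] yaw 108.0 pca 108.6
ESC red [269. 199.] tag [0.6595 0.0488] z 0.0243 body [658.9  48.6] [52.6 30.4] yaw 10.7 pca 10.5
ESC green [503.  67.] tag [0.4816 0.2522] z 0.0266 body [480.1 249. ] [69.5 79.3] yaw 157.7 pca 179.8
ESC green [532.  91.] tag [0.4982 0.2772] z 0.0505 body [498.6 276.6] [54.1 32.2] yaw 61.3 pca 61.9
shift/u [-0.012 -0.03   0.604] rot/u [ 0.001 -0.002  0.006] j6 now/target deg -11.2 -5.7
```

```bash
python3 -m handwheel '[[-0.2,-0.012,-0.03,0.1,0,0,0],[-0.2,-0.012,-0.03,0.2,0,0,0],[-0.2,-0.012,-0.03,0.3,0,0,0],[-0.2,-0.012,-0.03,0.4,0,0,0],[-0.2,-0.012,-0.03,0.42,0,0,0],[-0.2,-0.012,-0.03,0.42,0,0,0],[-0.2,-0.012,-0.03,0.42,0,0,0],[-0.2,-0.012,-0.03,0.42,0,0,0]]';python3 -c "
from h import *
st();plan([.6594,.0489,.011],100.3)"
```

```text
clock: 23.35
eef_pos: [0.6622, 0.0483, 0.0603]
orientation: [[-0.984, -0.177, 0.004], [-0.177, 0.984, -0.0], [-0.004, -0.001, -1.0]]
wrist_force: [0.5, -0.7, -0.2]
width: 0.601
gripper_force: 0.0
t 23.35 tcp [0.6622 0.0483 0.0603] yang 100.2 tilt 0.25 F [ 0.5 -0.7 -0.2] w 0.601 g 0.0 j [-0.03  0.43  0.21  1.35  0.   -0.21]
shift/u [0.011 0.004 0.197] rot/u [-0.001  0.005 -0.002] j6 now/target deg -11.8 -6.1
```

```bash
python3 -m handwheel '[[-0.2,0.009,0.004,0.08,0,0,0],[-0.2,0.009,0.004,0.15,0,0,0],[-0.2,0.009,0.004,0.194,0,0,0],[-0.2,0.009,0.004,0.194,0,0,0],[-0.2,0.009,0.004,0.194,0,0,0],[0.3,0.009,0.004,0.194,0,0,0],[1,0.009,0.004,0.194,0,0,0],[1,0.009,0.004,0.194,0,0,0],[1,0.009,0.004,0.194,0,0,0],[1,0.009,0.004,0.194,0,0,0],[1,0.009,0.004,0.194,0,0,0]]' 50;python3 -m handwheel '[[1,0,0,-0.1,0,0,0],[1,0,0,-0.25,0,0,0],[1,0,0,-0.4,0,0,0],[1,0,0,-0.48,0,0,0],[1,0,0,-0.48,0,0,0]]'; python3 -c "
from h import *
st();plan([.5434,-.2482,.13],34.6)"
```

```text
clock: 24.27
eef_pos: [0.6602, 0.0485, 0.0111]
orientation: [[-0.984, -0.176, 0.004], [-0.176, 0.984, -0.0], [-0.004, -0.001, -1.0]]
wrist_force: [-0.2, 0.4, 4.9]
width: 0.362
gripper_force: 52.9
clock: 24.68
eef_pos: [0.6622, 0.0484, 0.1362]
orientation: [[-0.984, -0.176, 0.012], [-0.176, 0.984, -0.0], [-0.011, -0.002, -1.0]]
wrist_force: [0.1, 0.2, -0.4]
width: 0.358
gripper_force: 52.2
t 24.68 tcp [0.6622 0.0484 0.1362] yang 100.2 tilt 0.67 F [ 0.1  0.2 -0.4] w 0.358 g 52.2 j [-0.03  0.4   0.32  1.48 -0.   -0.21]
shift/u [ 0.677 -1.084  0.02 ] rot/u [0.006 0.015 1.457] j6 now/target deg -11.8 30.9
```

```bash
python3 -m handwheel '[[1,0.05,-0.1,0,0,0,0.12],[1,0.12,-0.22,0,0,0,0.25],[1,0.2,-0.34,0,0,0,0.38],[1,0.27,-0.46,0,0,0,0.5],[1,0.34,-0.58,0,0,0,0.63],[1,0.4,-0.7,0,0,0,0.75],[1,0.47,-0.8,0,0,0,0.87],[1,0.53,-0.9,0,0,0,1],[1,0.6,-1,0,0,0,1],[1,0.6,-1,0,0,0,1],[1,0.6,-1,0,0,0,1]]'; python3 -c "
from h import *
st();plan([.5434,-.2482,.12],34.6)"
```

```text
clock: 25.6
eef_pos: [0.5534, -0.2252, 0.1271]
orientation: [[-0.819, 0.574, -0.002], [0.574, 0.819, 0.002], [0.003, -0.0, -1.0]]
wrist_force: [-0.2, 0.4, -1.7]
width: 0.358
gripper_force: 52.2
t 25.6 tcp [ 0.5534 -0.2252  0.1271] yang 55.0 tilt 0.17 F [-0.2  0.4 -1.7] w 0.358 g 52.2 j [-0.5   0.24  0.11  1.44  0.    0.11]
shift/u [-0.02  -0.098  0.028] rot/u [-0.001 -0.004  0.453] j6 now/target deg 6.4 30.9
```

```bash
python3 -m handwheel '[[1,0,-0.03,0,0,0,0.12],[1,0,-0.06,0,0,0,0.25],[1,-0.02,-0.09,0,0,0,0.38],[1,-0.02,-0.09,0,0,0,0.453],[1,-0.02,-0.09,0,0,0,0.453],[1,-0.02,-0.09,0,0,0,0.453]]'; python3 - <<'E'
from h import *
st();wb('w11.png');plan([.5434,-.2482,.05],34.6)
E
```

```text
clock: 26.1
eef_pos: [0.5462, -0.244, 0.1279]
orientation: [[-0.573, 0.82, -0.001], [0.82, 0.573, 0.001], [0.002, -0.0, -1.0]]
wrist_force: [0.0, -0.2, -0.9]
width: 0.358
gripper_force: 52.2
t 26.1 tcp [ 0.5462 -0.244   0.1279] yang 35.0 tilt 0.1 F [ 0.  -0.2 -0.9] w 0.358 g 52.2 j [-0.53  0.24  0.11  1.44  0.    0.43]
red [419.1  19.9] [ 0.5498 -0.0507  0.0244] (array([549.9, -50.4]), array([25.8, 22.9]), 18.0)
red [190.4 154.8] [ 0.465  -0.249   0.0186] (array([ 463.5, -250.2]), array([99.8, 10.2]), 34.8)
red [191.5 203. ] [ 0.487  -0.2852  0.0121] (array([ 487.3, -286.5]), array([39., 71.]), 34.7)
red [287.6 188.2] [ 0.5458 -0.2278  0.0143] (array([ 541.9, -226.7]), array([19. , 34.6]), 35.2)
red [259.7 182.5] [ 0.5248 -0.2374  0.0122] (array([ 527.4, -237.4]), array([23.5, 33.9]), 34.1)
red [120.1 203.2] [ 0.4307 -0.3244  0.012 ] (array([ 430.7, -325.3]), array([38. , 70.9]), 34.4)
red [532.9 251.6] [ 0.8038 -0.1266  0.021 ] (array([ 811.5, -127.2]), array([22.8, 85.5]), 62.1)
shift/u [-0.007 -0.019  0.312] rot/u [-0.    -0.002  0.008] j6 now/target deg 24.5 30.9
```

```bash
python3 -m handwheel '[[1,-0.007,-0.019,0.1,0,0,0.008],[1,-0.007,-0.019,0.2,0,0,0.008],[1,-0.007,-0.019,0.3,0,0,0.008],[1,-0.007,-0.019,0.3,0,0,0.008],[1,-0.007,-0.019,0.3,0,0,0.008],[1,-0.007,-0.019,0.3,0,0,0.008]]'; python3 -c "
from h import *
st();plan([.5435,-.248,.0235],34.6)"
```

```text
clock: 26.65
eef_pos: [0.544, -0.2494, 0.0549]
orientation: [[-0.566, 0.824, 0.001], [0.824, 0.566, -0.001], [-0.001, 0.001, -1.0]]
wrist_force: [0.1, -0.3, -0.7]
width: 0.359
gripper_force: 52.1
t 26.65 tcp [ 0.544  -0.2494  0.0549] yang 34.5 tilt 0.07 F [ 0.1 -0.3 -0.7] w 0.359 g 52.1 j [-0.54  0.27 -0.01  1.3   0.    0.43]
shift/u [0.006 0.001 0.126] rot/u [ 0.001  0.001 -0.003] j6 now/target deg 24.5 30.9
```

```bash
python3 -m handwheel '[[1,0.004,0,0.03,0,0,0],[1,0.004,0,0.06,0,0,0],[1,0.004,0,0.09,0,0,0],[1,0.004,0,0.11,0,0,0],[1,0.004,0,0.125,0,0,0],[1,0.004,0,0.125,0,0,0],[1,0.004,0,0.125,0,0,0]]';python3 -m handwheel '[[0,0,0,0,0,0,0],[-0.1,0,0,0,0,0,0],[-0.2,0,0,0,0,0,0],[-0.2,0,0,0,0,0,0],[-0.2,0,0,-0.1,0,0,0],[-0.2,0,0,-0.25,0,0,0],[-0.2,0,0,-0.4,0,0,0],[-0.2,0,0,-0.55,0,0,0],[-0.2,0,0,-0.55,0,0,0],[-0.2,0,0,-0.55,0,0,0],[-0.2,0,0,-0.55,0,0,0]]'
python3 - <<'E'
from h import *
st();esc('w12.png')
plan([.55,-.0502,.16],18.4)
E
```

```text
clock: 27.23
eef_pos: [0.5425, -0.2485, 0.0231]
orientation: [[-0.565, 0.825, -0.0], [0.825, 0.565, 0.0], [0.001, -0.0, -1.0]]
wrist_force: [-2.0, 2.0, 3.7]
width: 0.361
gripper_force: 52.7
clock: 28.15
eef_pos: [0.5429, -0.2488, 0.16]
orientation: [[-0.565, 0.825, 0.001], [0.825, 0.565, -0.0], [-0.001, 0.0, -1.0]]
wrist_force: [-0.2, 0.0, -0.3]
width: 0.598
gripper_force: 0.0
t 28.15 tcp [ 0.5429 -0.2488  0.16  ] yang 34.4 tilt 0.03 F [-0.2  0.  -0.3] w 0.598 g 0.0 j [-0.54  0.23  0.16  1.5  -0.    0.43]
red [408.7  25.2] [ 0.5497 -0.0504  0.0244] (array([549.8, -50.2]), array([25.2, 23.2]), 18.7)
red [203.8 147.8] [ 0.4641 -0.2492  0.0186] (array([ 462.9, -250. ]), array([99.4, 10.2]), 34.8)
red [297.5 189.7] [ 0.5568 -0.235   0.0123] (array([ 557.1, -237.9]), array([ 7.8, 70.1]), 33.7)
red [205.3 191.7] [ 0.4867 -0.2849  0.0122] (array([ 486.9, -285.6]), array([38.6, 71.3]), 34.4)
red [258.2 192.7] [ 0.5285 -0.2577  0.0122] (array([ 528. , -257.2]), array([ 1.8, 65.5]), 33.8)
red [138.9 193.2] [ 0.4307 -0.3242  0.0121] (array([ 430.9, -325.1]), array([37.9, 70.7]), 35.1)
red [280.7 198.9] [ 0.545  -0.2457  0.0361] (array([ 542.4, -246.6]), array([24.8, 21.8]), 34.0)
red [520.9 236.9] [ 0.8043 -0.1264  0.0216] (array([ 810.8, -126.7]), array([22.6, 84. ]), 62.6)
ESC red [409.  25.] tag [ 0.5499 -0.0502] z 0.0244 body [549.9 -50.5] [31.3 53.2] yaw 107.6 pca 105.3
ESC red [278. 198.] tag [ 0.5425 -0.2466] z 0.0361 body [ 542.4 -247. ] [30.5 52.9] yaw 124.6 pca 124.8
shift/u [ 0.636  0.474 -0.005] rot/u [-0.002 -0.002  0.356] j6 now/target deg 24.5 66.4
```

Seated. Now the second red one at (0.55,-0.050).

```bash
python3 -m handwheel '[[-0.2,0.12,0.09,0,0,0,0.1],[-0.2,0.24,0.18,0,0,0,0.2],[-0.2,0.36,0.27,0,0,0,0.3],[-0.2,0.48,0.36,0,0,0,0.35],[-0.2,0.6,0.45,0,0,0,0.356],[-0.2,0.636,0.474,0,0,0,0.356],[-0.2,0.636,0.474,0,0,0,0.356],[-0.2,0.636,0.474,0,0,0,0.356],[-0.2,0.636,0.474,0,0,0,0.356]]'; python3 - <<'E'
from h import *
st();esc('w13.png');plan([.55,-.0502,.011],18.4)
E
```

```text
clock: 28.95
eef_pos: [0.55, -0.0514, 0.1587]
orientation: [[-0.315, 0.949, -0.002], [0.949, 0.315, -0.0], [0.0, -0.002, -1.0]]
wrist_force: [0.6, -0.2, -0.1]
width: 0.601
gripper_force: 0.0
t 28.95 tcp [ 0.55   -0.0514  0.1587] yang 18.4 tilt 0.13 F [ 0.6 -0.2 -0.1] w 0.601 g 0.0 j [-0.21  0.12  0.03  1.48 -0.    1.04]
red [151.4 190.6] [ 0.4376 -0.081   0.0239] (array([437.3, -81.1]), array([23.1, 25.9]), 71.4)
red [281.3 197.5] [ 0.5535 -0.05    0.024 ] (array([550.2, -50.2]), array([24. , 21.6]), 18.0)
red [461.4 312.9] [ 0.7967 -0.1128  0.0266] (array([726.3, -83.3]), array([ 18.8, 276.7]), 66.4)
red [226.1 336.5] [ 0.5471 -0.221   0.018 ] (array([ 535.2, -159.6]), array([ 22.6, 180.4]), 10.5)
red [166.9 363.7] [ 0.4876 -0.2943  0.018 ] (array([ 497. , -182.4]), array([283.2,  28.5]), 85.4)
green [513.3 247. ] [ 0.8238 -0.0192  0.0243] (array([824. , -19.3]), array([25.5, 23.5]), 55.1)
yellow [530.4 121.6] [0.7709 0.112  0.0307] (array([771.6, 112.3]), array([38.9, 49.8]), 9.9)
ESC red [151. 191.] tag [ 0.4367 -0.0834] z 0.0239 body [437.5 -81. ] [53.5 31.4] yaw 72.2 pca 73.1
ESC red [277. 196.] tag [ 0.5501 -0.0502] z 0.024 body [549.9 -50. ] [30.6 52.6] yaw 107.8 pca 107.4
ESC green [513. 247.] tag [ 0.824  -0.0193] z 0.0244 body [823.5 -19.2] [31.1 53.7] yaw 144.3 pca 144.4
shift/u [0.006 0.002 0.592] rot/u [-0.002 -0.    -0.002] j6 now/target deg 59.4 66.4
```

```bash
python3 -m handwheel '[[-0.2,0.006,0,0.1,0,0,0],[-0.2,0.006,0,0.2,0,0,0],[-0.2,0.006,0,0.3,0,0,0],[-0.2,0.006,0,0.4,0,0,0],[-0.2,0.006,0,0.42,0,0,0],[-0.2,0.006,0,0.42,0,0,0],[-0.2,0.006,0,0.42,0,0,0],[-0.2,0.006,0,0.42,0,0,0]]';python3 -c "
from h import *
st();plan([.55,-.0502,.011],18.2)"
```

```text
clock: 29.67
eef_pos: [0.5517, -0.05, 0.0572]
orientation: [[-0.315, 0.949, 0.003], [0.949, 0.315, -0.001], [-0.002, 0.003, -1.0]]
wrist_force: [0.1, -0.9, -0.7]
width: 0.6
gripper_force: 0.0
t 29.67 tcp [ 0.5517 -0.05    0.0572] yang 18.3 tilt 0.2 F [ 0.1 -0.9 -0.7] w 0.6 g 0.0 j [-0.21  0.15 -0.14  1.28 -0.    1.04]
shift/u [ 0.002 -0.007  0.185] rot/u [0.004 0.002 0.003] j6 now/target deg 59.5 66.6
```

```bash
python3 -m handwheel '[[-0.2,0,-0.007,0.08,0,0,0],[-0.2,0,-0.007,0.15,0,0,0],[-0.2,0,-0.007,0.183,0,0,0],[-0.2,0,-0.007,0.183,0,0,0],[-0.2,0,-0.007,0.183,0,0,0],[0.3,0,-0.007,0.183,0,0,0],[1,0,-0.007,0.183,0,0,0],[1,0,-0.007,0.183,0,0,0],[1,0,-0.007,0.183,0,0,0],[1,0,-0.007,0.183,0,0,0],[1,0,-0.007,0.183,0,0,0]]' 50;python3 -m handwheel '[[1,0,0,-0.1,0,0,0],[1,0,0,-0.25,0,0,0],[1,0,0,-0.4,0,0,0],[1,0,0,-0.48,0,0,0],[1,0,0,-0.48,0,0,0]]'; python3 -c "
from h import *
st();plan([.4307,-.3252,.12],34.6)"
```

```text
clock: 30.58
eef_pos: [0.5502, -0.05, 0.0114]
orientation: [[-0.316, 0.949, 0.004], [0.949, 0.316, -0.001], [-0.002, 0.003, -1.0]]
wrist_force: [0.7, 0.3, 6.5]
width: 0.358
gripper_force: 52.8
clock: 31.0
eef_pos: [0.5522, -0.0504, 0.1359]
orientation: [[-0.316, 0.949, 0.011], [0.949, 0.316, -0.002], [-0.006, 0.01, -1.0]]
wrist_force: [0.7, -0.2, -1.0]
width: 0.36
gripper_force: 52.1
t 31.0 tcp [ 0.5522 -0.0504  0.1359] yang 18.4 tilt 0.64 F [ 0.7 -0.2 -1. ] w 0.36 g 52.1 j [-0.21  0.11 -0.02  1.43  0.    1.04]
shift/u [-0.889 -0.809  0.061] rot/u [ 0.011  0.009 -0.36 ] j6 now/target deg 59.4 18.3
```

```bash
python3 -m handwheel '[[1,-0.1,-0.09,0,0,0,-0.05],[1,-0.2,-0.18,0,0,0,-0.1],[1,-0.3,-0.27,0,0,0,-0.2],[1,-0.4,-0.36,0,0,0,-0.3],[1,-0.5,-0.45,0,0,0,-0.36],[1,-0.6,-0.54,0,0,0,-0.36],[1,-0.7,-0.63,0,0,0,-0.36],[1,-0.8,-0.72,0,0,0,-0.36],[1,-0.87,-0.8,0,0,0,-0.36],[1,-0.885,-0.805,0,0,0,-0.36],[1,-0.885,-0.805,0,0,0,-0.36],[1,-0.885,-0.805,0,0,0,-0.36]]'; python3 - <<'E'
from h import *
st();plan([.4307,-.3252,.055],34.6)
E
```

```text
clock: 32.0
eef_pos: [0.4269, -0.3223, 0.128]
orientation: [[-0.567, 0.823, -0.001], [0.823, 0.567, 0.002], [0.003, 0.0, -1.0]]
wrist_force: [1.0, 0.6, -1.2]
width: 0.363
gripper_force: 52.0
t 32.0 tcp [ 0.4269 -0.3223  0.128 ] yang 34.6 tilt 0.16 F [ 1.   0.6 -1.2] w 0.363 g 52.0 j [-0.77  0.08 -0.07  1.42  0.    0.19]
shift/u [-0.019  0.006  0.292] rot/u [ 0.    -0.003 -0.001] j6 now/target deg 11.2 18.3
```

```bash
python3 -m handwheel '[[1,-0.019,0.006,0.1,0,0,0],[1,-0.019,0.006,0.2,0,0,0],[1,-0.019,0.006,0.28,0,0,0],[1,-0.019,0.006,0.28,0,0,0],[1,-0.019,0.006,0.28,0,0,0],[1,-0.019,0.006,0.28,0,0,0]]'; python3 - <<'E'
from h import *
st();plan([.4307,-.3252,.0237],34.6);wb('w14.png')
E
```

```text
clock: 32.5
eef_pos: [0.4322, -0.3256, 0.0603]
orientation: [[-0.569, 0.822, 0.001], [0.822, 0.569, -0.001], [-0.001, 0.0, -1.0]]
wrist_force: [0.8, -0.1, -0.8]
width: 0.356
gripper_force: 52.0
t 32.5 tcp [ 0.4322 -0.3256  0.0603] yang 34.7 tilt 0.06 F [ 0.8 -0.1 -0.8] w 0.356 g 52.0 j [-0.77  0.12 -0.17  1.28  0.    0.2 ]
shift/u [ 0.005 -0.004  0.146] rot/u [0.001 0.001 0.002] j6 now/target deg 11.2 18.3
red [371.5 166. ] [ 0.4539 -0.2572  0.0188] (array([ 459.3, -253.6]), array([90.5, 10.5]), 34.6)
red [293.1 193.5] [ 0.4259 -0.2988  0.0135] (array([ 424.6, -299.2]), array([23.5, 19.8]), 32.7)
red [382.3 227.3] [ 0.4874 -0.2845  0.0124] (array([ 489. , -285.7]), array([39.2, 71.2]), 34.7)
red [256.5 192.6] [ 0.4075 -0.3111  0.0129] (array([ 409.4, -311.1]), array([18.2, 20.1]), 34.9)
red [477.2 185.5] [ 0.5274 -0.2205  0.0127] (array([ 527.4, -220.2]), array([37.5,  6.9]), 33.4)
red [484.8 239.5] [ 0.5419 -0.2473  0.0363] (array([ 542.4, -247.4]), array([27.2, 22.7]), 32.7)
```

```bash
python3 -m handwheel '[[1,0.005,-0.004,0.04,0,0,0],[1,0.005,-0.004,0.08,0,0,0],[1,0.005,-0.004,0.11,0,0,0],[1,0.005,-0.004,0.13,0,0,0],[1,0.005,-0.004,0.145,0,0,0],[1,0.005,-0.004,0.145,0,0,0],[1,0.005,-0.004,0.145,0,0,0]]';python3 -m handwheel '[[0,0,0,0,0,0,0],[-0.1,0,0,0,0,0,0],[-0.2,0,0,0,0,0,0],[-0.2,0,0,0,0,0,0],[-0.2,0,0,-0.1,0,0,0],[-0.2,0,0,-0.25,0,0,0],[-0.2,0,0,-0.4,0,0,0],[-0.2,0,0,-0.55,0,0,0],[-0.2,0,0,-0.7,0,0,0],[-0.2,0,0,-0.7,0,0,0],[-0.2,0,0,-0.7,0,0,0]]'
python3 - <<'E'
from h import *
st();esc('w15.png')
s=snap('top');save(s,'top3.png')
for b in blobs(s):print(b[0],b[1],b[3])
plan([.46,.25,.25],152)
E
```

```text
clock: 33.13
eef_pos: [0.4293, -0.3253, 0.0234]
orientation: [[-0.568, 0.823, -0.001], [0.823, 0.568, 0.001], [0.001, -0.0, -1.0]]
wrist_force: [-2.3, 1.6, 4.8]
width: 0.356
gripper_force: 52.7
clock: 34.05
eef_pos: [0.4315, -0.3274, 0.2019]
orientation: [[-0.568, 0.823, 0.006], [0.823, 0.568, -0.006], [-0.008, 0.002, -1.0]]
wrist_force: [-0.8, 0.2, -0.8]
width: 0.599
gripper_force: 0.0
t 34.05 tcp [ 0.4315 -0.3274  0.2019] yang 34.6 tilt 0.46 F [-0.8  0.2 -0.8] w 0.599 g 0.0 j [-0.77  0.08  0.07  1.56  0.    0.19]
red [417.2   5.8] [ 0.4408 -0.0839  0.0244] (array([439.2, -81.6]), array([22.8, 20.6]), 72.2)
red [345.3 140.2] [ 0.4632 -0.2496  0.0188] (array([ 463.1, -249.5]), array([99.3, 10.4]), 34.6)
red [272.2 151.4] [ 0.4093 -0.3028  0.0122] (array([ 408.5, -303.8]), array([23. ,  6.9]), 39.2)
red [343.  179.8] [ 0.4877 -0.2847  0.0124] (array([ 488. , -285.3]), array([39.8, 70.6]), 34.3)
red [405.1 153. ] [ 0.5263 -0.2204  0.0125] (array([ 527. , -220.6]), array([36.9,  8.6]), 35.3)
red [294.9 183.1] [ 0.4479 -0.3171  0.0122] (array([ 445.6, -317.3]), array([ 8.6, 65.8]), 35.3)
[... 514 characters left out ...]
] tag [ 0.5417 -0.2467] z 0.0363 body [ 542.1 -246.9] [31.9 52.4] yaw 124.3 pca 123.6
red [336.7 129.9] [ 0.8107 -0.1246  0.024 ]
red [389.3 233.2] [ 0.5416 -0.2472  0.0359]
red [403.1 254.7] [ 0.4863 -0.2864  0.012 ]
red [389.5 264.8] [ 0.4619 -0.2491  0.0185]
red [323.7 276.3] [ 0.4362 -0.0815  0.024 ]
red [422.6 278.1] [ 0.429  -0.3254  0.0356]
red [409.4 283. ] [ 0.4146 -0.2994  0.0128]
green [296.  126.1] [ 0.8229 -0.0194  0.0242]
green [179.4 254.8] [0.4974 0.2769 0.0508]
green [169.3 279.2] [0.4354 0.3095 0.0265]
green [153.5 304.7] [0.3761 0.3409 0.0515]
green [166.9 309.1] [0.3607 0.3155 0.0266]
shift/u [ 1.827  1.407 -0.209] rot/u [ 0.    -0.    -2.609] j6 now/target deg 11.1 -33.5
```

View pics/top3.png

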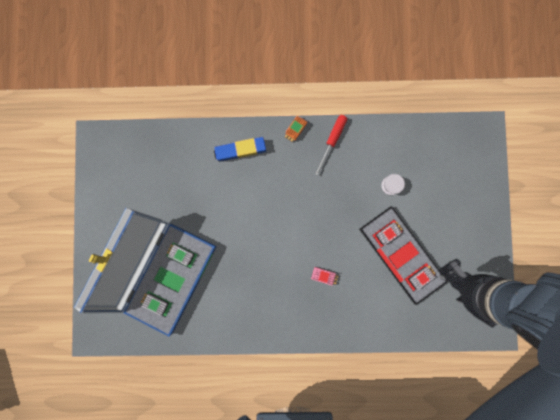

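```bash
python3 -m handwheel '[[-0.2,0.1,0.08,-0.05,0,0,-0.1],[-0.2,0.2,0.16,-0.1,0,0,-0.2],[-0.2,0.32,0.24,-0.15,0,0,-0.35],[-0.2,0.44,0.32,-0.2,0,0,-0.5],[-0.2,0.56,0.4,-0.2,0,0,-0.65],[-0.2,0.68,0.48,-0.2,0,0,-0.8],[-0.2,0.8,0.56,-0.2,0,0,-0.95],[-0.2,0.9,0.63,-0.2,0,0,-1],[-0.2,1,0.7,-0.2,0,0,-1],[-0.2,1,0.7,-0.2,0,0,-1]]'; python3 -c "
from h import *
st();plan([.475,.38,.26],152.3)"
```

```text
clock: 34.98
eef_pos: [0.4304, -0.0158, 0.2459]
orientation: [[-0.985, 0.174, -0.004], [0.174, 0.985, 0.004], [0.005, 0.003, -1.0]]
wrist_force: [-0.3, -0.6, 0.1]
width: 0.6
gripper_force: 0.0
t 34.98 tcp [ 0.4304 -0.0158  0.2459] yang 80.0 tilt 0.32 F [-0.3 -0.6  0.1] w 0.6 g 0.0 j [-0.19 -0.19 -0.09  1.67  0.   -0.02]
shift/u [ 0.101  1.59  -0.051] rot/u [ 0.007 -0.003 -1.608] j6 now/target deg -1.1 -23.6
```

```bash
python3 -m handwheel '[[-0.2,0,0.1,-0.05,0,0,-0.12],[-0.2,0.01,0.22,-0.05,0,0,-0.25],[-0.2,0.03,0.34,-0.05,0,0,-0.38],[-0.2,0.05,0.46,-0.05,0,0,-0.5],[-0.2,0.06,0.58,-0.05,0,0,-0.63],[-0.2,0.07,0.7,-0.05,0,0,-0.75],[-0.2,0.08,0.8,-0.05,0,0,-0.87],[-0.2,0.1,0.9,-0.05,0,0,-1],[-0.2,0.1,1,-0.05,0,0,-1],[-0.2,0.1,1,-0.05,0,0,-1]]'; python3 -c "
from h import *
st();plan([.475,.38,.26],152.3)"
```

```text
clock: 35.82
eef_pos: [0.4519, 0.2327, 0.2575]
orientation: [[-0.821, -0.571, -0.004], [-0.571, 0.821, 0.0], [0.003, 0.003, -1.0]]
wrist_force: [-0.6, -1.0, 0.9]
width: 0.603
gripper_force: 0.0
t 35.82 tcp [0.4519 0.2327 0.2575] yang 124.8 tilt 0.24 F [-0.6 -1.   0.9] w 0.603 g 0.0 j [ 0.34  0.02  0.12  1.68  0.   -0.27]
shift/u [-0.412  0.431 -0.01 ] rot/u [ 0.004 -0.003 -0.611] j6 now/target deg -15.2 -23.6
```

```bash
python3 -m handwheel '[[-0.2,-0.09,0.1,0,0,0,-0.13],[-0.2,-0.18,0.19,0,0,0,-0.26],[-0.2,-0.27,0.28,0,0,0,-0.4],[-0.2,-0.35,0.37,0,0,0,-0.53],[-0.2,-0.4,0.42,0,0,0,-0.61],[-0.2,-0.4,0.42,0,0,0,-0.61],[-0.2,-0.4,0.42,0,0,0,-0.61],[-0.2,-0.4,0.42,0,0,0,-0.61]]'; cat >>h.py <<'E'
def tab(f,yaw=62.3):
    st();o=get_obs();w=viewer.snapshot('wrist');save(w,f);p=wcloud(w,o);hsv=cv2.cvtColor(w['img'],cv2.COLOR_RGB2HSV)
    m=(hsv[...,0]>20)&(hsv[...,0]<33)&(hsv[...,1]>130)&(np.hypot(p[...,0]-.5,p[...,1]-.43)<.06)&(p[...,2]>.1)&(p[...,2]<.21)
    q=p[m];a=np.radians(yaw);X=np.array([np.cos(a),np.sin(a)]);Y=np.array([-X[1],X[0]]);u=q[:,:2]@X;v=q[:,:2]@Y
    for lo in np.arange(.12,.2,.005):
        k=(q[:,2]>lo)&(q[:,2]<lo+.005)
        if k.sum()>4: print(round(lo,3),k.sum(),'u',u[k].min().round(4),u[k].max().round(4),'v',v[k].min().round(4),v[k].max().round(4))
    t=p[m&(p[...,2]>np.nanpercentile(q[:,2],99)-.008)];print('top',t.mean(0).round(4),t[:,2].max(),'uv mean',(t[:,:2].mean(0)@X).round(4),(t[:,:2].mean(0)@Y).round(4))
    return p
E
python3 - <<'E'
from h import *
p=tab('w16.png')
tilt(p,[.4982,.2773],.0503,62.5);tilt(p,[.3769,.3406],.0515,62.5)
E
```

```text
clock: 36.48
eef_pos: [0.475, 0.3716, 0.2592]
orientation: [[-0.47, -0.883, -0.002], [-0.883, 0.47, -0.002], [0.003, 0.001, -1.0]]
wrist_force: [-0.2, -0.8, 1.0]
width: 0.598
gripper_force: 0.0
t 36.48 tcp [0.475  0.3716 0.2592] yang 152.0 tilt 0.18 F [-0.2 -0.8  1. ] w 0.598 g 0.0 j [ 0.55  0.27  0.41  1.71 -0.   -0.53]
0.145 79 u 0.6038 0.6092 v -0.2674 -0.2187
0.15 544 u 0.5908 0.6075 v -0.2673 -0.2182
0.155 254 u 0.5907 0.6002 v -0.2675 -0.2188
0.16 92 u 0.5985 0.6023 v -0.2508 -0.235
0.165 100 u 0.6004 0.6045 v -0.2499 -0.2353
0.17 58 u 0.603 0.6055 v -0.2499 -0.2354
0.175 66 u 0.6029 0.6052 v -0.2507 -0.2357
0.18 192 u 0.603 0.617 v -0.2507 -0.2351
0.185 157 u 0.6075 0.6166 v -0.2507 -0.2352
top [0.4982 0.4263 0.1844] 0.1888890350197742 uv mean 0.609 -0.243
tilt fit z,dx,dy [ 0.0501 -0.0092 -0.0002]
tilt fit z,dx,dy [ 0.0514  0.0587 -0.0097]
```

View pics/w16.png

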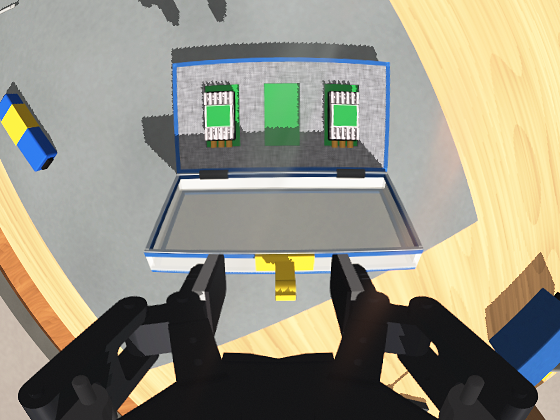

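```bash
python3 -c "
from h import *
plan([.4987,.4272,.2],152.3);plan([.4987,.4272,.163],152.3)"
```

```text
shift/u [-0.241  0.021  0.239] rot/u [ 0.001 -0.003 -0.008] j6 now/target deg -30.3 -21.7
shift/u [-0.242  0.021  0.387] rot/u [ 0.001 -0.003 -0.008] j6 now/target deg -30.3 -21.7
```

```bash
python3 -m handwheel '[[-0.2,-0.1,0.02,0,0,0,-0.006],[-0.2,-0.2,0.02,0,0,0,-0.006],[-0.2,-0.235,0.02,0.05,0,0,-0.006],[-0.2,-0.235,0.02,0.12,0,0,-0.006],[-0.2,-0.235,0.02,0.18,0,0,-0.006],[-0.2,-0.235,0.02,0.2,0,0,-0.006],[-0.2,-0.235,0.02,0.2,0,0,-0.006],[-0.2,-0.235,0.02,0.2,0,0,-0.006]]'; python3 -c "
from h import *
st();plan([.4987,.4272,.163],152.3)"
```

```text
clock: 37.2
eef_pos: [0.4981, 0.4262, 0.2106]
orientation: [[-0.466, -0.885, -0.001], [-0.885, 0.466, -0.001], [0.001, 0.0, -1.0]]
wrist_force: [0.3, -0.6, 0.5]
width: 0.596
gripper_force: 0.0
t 37.2 tcp [0.4981 0.4262 0.2106] yang 152.3 tilt 0.05 F [ 0.3 -0.6  0.5] w 0.596 g 0.0 j [ 0.61  0.4   0.47  1.64 -0.   -0.48]
shift/u [-0.005 -0.     0.19 ] rot/u [ 0.    -0.001 -0.001] j6 now/target deg -27.6 -21.7
```

```bash
python3 -m handwheel '[[-0.2,-0.004,0,0.06,0,0,0],[-0.2,-0.004,0,0.12,0,0,0],[-0.2,-0.004,0,0.17,0,0,0],[-0.2,-0.004,0,0.186,0,0,0],[-0.2,-0.004,0,0.186,0,0,0],[0.3,-0.004,0,0.186,0,0,0],[1,-0.004,0,0.186,0,0,0],[1,-0.004,0,0.186,0,0,0],[1,-0.004,0,0.186,0,0,0],[1,-0.004,0,0.186,0,0,0],[1,-0.004,0,0.186,0,0,0]]' 40; python3 - <<'E'
from h import *
st();lidang();o=get_obs()
# arc from current: lid angle ~1.95 now; r=.1603
r=.1603;e0=1.95+.0624
for l in np.arange(1.9,-.03,-.1):
    e=l+.0624;du=r*(np.cos(e0)-np.cos(e));dz=r*(np.sin(e)-np.sin(e0));print(round(l,2),(-du/.25).round(3),(-dz/.25).round(3))
E
```

```text
clock: 38.12
eef_pos: [0.4988, 0.4289, 0.166]
orientation: [[-0.464, -0.886, 0.001], [-0.886, 0.464, 0.002], [-0.003, -0.0, -1.0]]
wrist_force: [-2.5, 1.4, 5.3]
width: 0.178
gripper_force: 40.9
t 38.12 tcp [0.4988 0.4289 0.166 ] yang 152.3 tilt 0.15 F [-2.5  1.4  5.3] w 0.178 g 40.9 j [ 0.61  0.39  0.37  1.55  0.   -0.48]
lid 1.9503234940238132 r 0.16924079457599947
1.9 0.029 -0.013
1.8 0.09 -0.034
1.7 0.152 -0.05
1.6 0.215 -0.059
1.5 0.279 -0.061
1.4 0.343 -0.058
1.3 0.407 -0.048
1.2 0.469 -0.031
1.1 0.529 -0.009
1.0 0.586 0.02
0.9 0.641 0.054
0.8 0.691 0.093
0.7 0.738 0.137
0.6 0.78 0.185
0.5 0.816 0.238
0.4 0.848 0.294
0.3 0.874 0.352
0.2 0.893 0.413
0.1 0.907 0.476
-0.0 0.914 0.54
```

```bash
python3 -m handwheel '[[1,0.029,0,-0.013,0,0,0],[1,0.09,0,-0.034,0,0,0],[1,0.152,0,-0.05,0,0,0],[1,0.215,0,-0.059,0,0,0],[1,0.279,0,-0.061,0,0,0],[1,0.343,0,-0.058,0,0,0],[1,0.407,0,-0.048,0,0,0],[1,0.469,0,-0.031,0,0,0],[1,0.529,0,-0.009,0,0,0],[1,0.586,0,0.02,0,0,0],[1,0.586,0,0.02,0,0,0],[1,0.586,0,0.02,0,0,0]]'; python3 - <<'E'
from h import *
st();lidang();r=.1603;e0=1.0+.0624
for l in np.arange(.95,-.07,-.05):
    e=l+.0624;du=r*(np.cos(e0)-np.cos(e));dz=r*(np.sin(e)-np.sin(e0));print(round(l,2),(-du/.25).round(3),(-dz/.25).round(3))
E
```

```text
clock: 39.12
eef_pos: [0.43, 0.297, 0.161]
orientation: [[-0.465, -0.885, 0.001], [-0.885, 0.465, -0.001], [0.0, -0.001, -1.0]]
wrist_force: [-4.7, -2.8, 8.1]
width: 0.177
gripper_force: 43.2
t 39.12 tcp [0.43  0.297 0.161] yang 152.3 tilt 0.08 F [-4.7 -2.8  8.1] w 0.177 g 43.2 j [ 0.48  0.04 -0.05  1.48 -0.   -0.61]
lid 1.032057951362526 r 0.1665554043729326
0.95 0.028 0.016
0.9 0.054 0.034
0.85 0.08 0.053
0.8 0.105 0.073
0.75 0.129 0.095
0.7 0.152 0.117
0.65 0.173 0.141
0.6 0.193 0.166
0.55 0.213 0.192
0.5 0.23 0.218
0.45 0.247 0.246
0.4 0.262 0.274
0.35 0.275 0.303
0.3 0.287 0.333
0.25 0.298 0.363
0.2 0.307 0.394
0.15 0.315 0.425
0.1 0.321 0.456
0.05 0.325 0.488
-0.0 0.328 0.52
-0.05 0.329 0.552
```

```bash
python3 -m handwheel '[[1,0.054,0,0.034,0,0,0],[1,0.105,0,0.073,0,0,0],[1,0.152,0,0.117,0,0,0],[1,0.193,0,0.166,0,0,0],[1,0.23,0,0.218,0,0,0],[1,0.262,0,0.274,0,0,0],[1,0.275,0,0.303,0,0,0],[1,0.287,0,0.333,0,0,0],[1,0.298,0,0.363,0,0,0],[1,0.307,0,0.394,0,0,0],[1,0.307,0,0.394,0,0,0],[1,0.307,0,0.394,0,0,0]]'; python3 - <<'E'
from h import *
st();lidang();r=.1603;e0=.2+.0624
E
```

```text
clock: 40.12
eef_pos: [0.3934, 0.2269, 0.0596]
orientation: [[-0.466, -0.885, -0.003], [-0.885, 0.466, -0.008], [0.008, -0.001, -1.0]]
wrist_force: [-2.6, -7.4, 4.0]
width: 0.176
gripper_force: 51.1
t 40.12 tcp [0.3934 0.2269 0.0596] yang 152.2 tilt 0.47 F [-2.6 -7.4  4. ] w 0.176 g 51.1 j [ 0.38 -0.1  -0.39  1.29 -0.01 -0.71]
lid 0.22870665301993975 r 0.16234471854424054
```

```bash
python3 -m handwheel '[[1,0.005,0,0.02,0,0,0],[1,0.009,0,0.04,0,0,0],[1,0.013,0,0.06,0,0,0],[1,0.016,0,0.08,0,0,0],[1,0.018,0,0.095,0,0,0],[1,0.02,0,0.11,0,0,0],[1,0.02,0,0.12,0,0,0],[1,0.02,0,0.12,0,0,0],[1,0.02,0,0.12,0,0,0]]'; python3 -c "
from h import *
st();lidang()"
```

```text
clock: 40.87
eef_pos: [0.3911, 0.2224, 0.0295]
orientation: [[-0.466, -0.885, -0.003], [-0.885, 0.466, -0.008], [0.008, -0.001, -1.0]]
wrist_force: [-2.0, -8.2, 0.9]
width: 0.173
gripper_force: 53.1
t 40.87 tcp [0.3911 0.2224 0.0295] yang 152.2 tilt 0.49 F [-2.  -8.2  0.9] w 0.173 g 53.1 j [ 0.37 -0.09 -0.44  1.22 -0.01 -0.71]
lid 0.03992547135322008 r 0.16136380885419813
```

```bash
python3 -m handwheel '[[1,0.01,0,0.01,0,0,0],[1,0.015,0,0.02,0,0,0],[1,0.015,0,0.03,0,0,0],[1,0.015,0,0.03,0,0,0],[1,0.015,0,0.03,0,0,0]]'; python3 -c "
from h import *
st();lidang()"
```

```text
clock: 41.28
eef_pos: [0.3908, 0.222, 0.0227]
orientation: [[-0.465, -0.885, 0.0], [-0.885, 0.465, -0.002], [0.002, -0.001, -1.0]]
wrist_force: [-0.2, -3.7, 0.8]
width: 0.179
gripper_force: 53.3
t 41.28 tcp [0.3908 0.222  0.0227] yang 152.3 tilt 0.1 F [-0.2 -3.7  0.8] w 0.179 g 53.3 j [ 0.37 -0.09 -0.45  1.21 -0.   -0.72]
lid -0.0022747481781658294 r 0.16132734390351444
```

```bash
python3 -m handwheel '[[1,0.003,0,0.01,0,0,0],[1,0.003,0,0.02,0,0,0],[1,0.003,0,0.03,0,0,0],[1,0.003,0,0.03,0,0,0]]'; python3 -c "
from h import *
st();lidang()"; python3 -m handwheel '[[1,0,0,0.01,0,0,0],[1,0,0,0.02,0,0,0],[1,0,0,0.02,0,0,0]]'; python3 -c "
from h import *
st();lidang();s=snap('scene');save(s,'s5.png');c=cv2.resize(s['img'][90:220,230:400],(785,600),interpolation=cv2.INTER_CUBIC);cv2.imwrite('pics/s5c.png',c[:,:,::-1])"
```

```text
clock: 41.62
eef_pos: [0.3909, 0.2219, 0.0195]
orientation: [[-0.464, -0.886, 0.001], [-0.886, 0.464, -0.001], [0.0, -0.001, -1.0]]
wrist_force: [-9.9, -8.5, 24.8]
width: 0.174
gripper_force: 56.3
t 41.62 tcp [0.3909 0.2219 0.0195] yang 152.3 tilt 0.06 F [-9.9 -8.5 24.8] w 0.174 g 56.3 j [ 0.37 -0.09 -0.46  1.2  -0.   -0.72]
lid -0.021930118815692255 r 0.1611563481476595
clock: 41.87
eef_pos: [0.3911, 0.2219, 0.0192]
orientation: [[-0.464, -0.886, 0.001], [-0.886, 0.464, -0.001], [0.0, -0.002, -1.0]]
wrist_force: [-20.2, -12.2, 48.5]
width: 0.177
gripper_force: 59.1
t 41.87 tcp [0.3911 0.2219 0.0192] yang 152.4 tilt 0.1 F [-20.2 -12.2  48.5] w 0.177 g 59.1 j [ 0.37 -0.09 -0.46  1.2  -0.   -0.72]
lid -0.024169105521267137 r 0.16106184592208625
```

View pics/s5c.png

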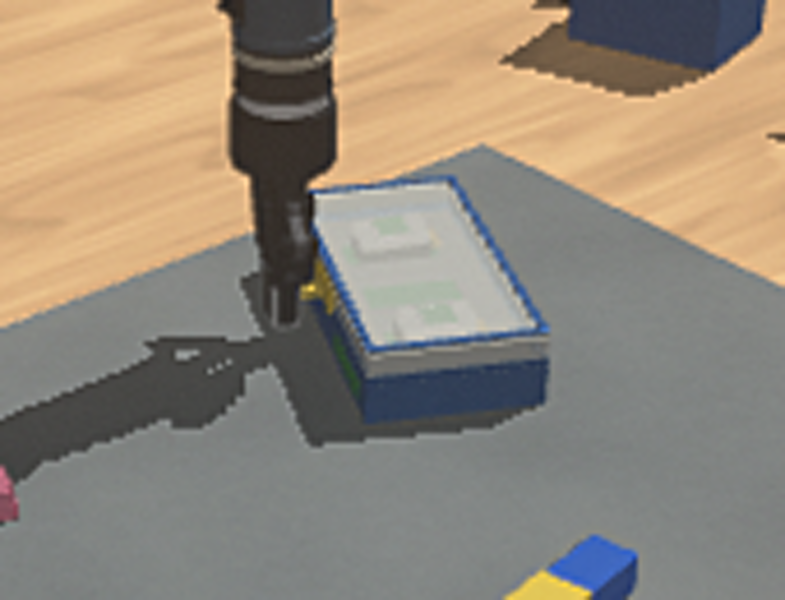

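```bash
python3 -m handwheel '[[1,0,0,-0.01,0,0,0],[1,0,0,-0.012,0,0,0],[0,0,0,-0.012,0,0,0],[-0.3,0,0,-0.012,0,0,0],[-0.3,0,0,-0.012,0,0,0],[-0.3,0,0,-0.012,0,0,0],[-0.3,0,0,-0.1,0,0,0],[-0.3,0,0,-0.25,0,0,0],[-0.3,0,0,-0.4,0,0,0],[-0.3,0,0,-0.55,0,0,0],[-0.3,0,0,-0.55,0,0,0],[-0.3,0,0,-0.55,0,0,0]]'; python3 - <<'E'
from h import *
st()
o=get_obs();w=snap('wrist');save(w,'w17.png');p=wcloud(w,o);hsv=cv2.cvtColor(w['img'],cv2.COLOR_RGB2HSV)
a=np.radians(62.4);X=np.array([np.cos(a),np.sin(a)]);Y=np.array([-X[1],X[0]]);c=np.array([.4377,.3098])
d=p[...,:2]-c;u=d@X;v=d@Y
m=(abs(u)<.055)&(abs(v)<.115)&(p[...,2]>.05)&(p[...,2]<.09)
A=np.c_[np.ones(m.sum()),u[m],v[m]];print('wrist lid plane',m.sum(),np.linalg.lstsq(A,p[m][:,2],rcond=None)[0].round(4))
s=snap('scene');p=cloud(s);d=p[...,:2]-c;u=d@X;v=d@Y;m=(abs(u)<.055)&(abs(v)<.115)&(p[...,2]>.045)&(p[...,2]<.09)
A=np.c_[np.ones(m.sum()),u[m],v[m]];print('scene lid plane',m.sum(),np.linalg.lstsq(A,p[m][:,2],rcond=None)[0].round(4))
s=snap('top');save(s,'top4.png')
for b in blobs(s):print(b[0],b[1],b[3])
E
```

```text
clock: 42.92
eef_pos: [0.3926, 0.223, 0.1505]
orientation: [[-0.464, -0.886, 0.005], [-0.886, 0.464, 0.002], [-0.005, -0.004, -1.0]]
wrist_force: [0.1, -0.3, -0.3]
width: 0.648
gripper_force: 0.0
t 42.92 tcp [0.3926 0.223  0.1505] yang 152.3 tilt 0.33 F [ 0.1 -0.3 -0.3] w 0.648 g 0.0 j [ 0.37 -0.15 -0.25  1.46  0.   -0.72]
wrist lid plane 14036 [0.0583 0.002  0.0001]
scene lid plane 1043 [ 0.0563  0.0006 -0.0021]
red [336.7 129.8] [ 0.8108 -0.1245  0.0241]
red [389.3 233.3] [ 0.5414 -0.2469  0.0365]
red [403.1 254.7] [ 0.4863 -0.2865  0.0119]
red [389.3 264.6] [ 0.4624 -0.2486  0.0186]
red [323.6 276.2] [ 0.4364 -0.0812  0.0239]
red [422.7 278. ] [ 0.4291 -0.3256  0.0362]
green [296.  126.1] [ 0.8229 -0.0194  0.0243]
```

View pics/w17.png

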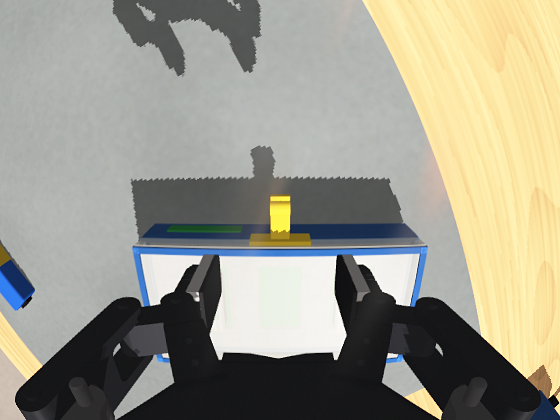

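The wrist view shows the yellow tab at (280,215) and the lid flat, with a slope of 0.002 rad and its top at 58 mm. The lid is shut, the tray controllers are still seated, and the robot is clear.

```bash
python3 -c "
from rig import sign_off
print(sign_off())"
```

```text
the job is handed in; nothing more can be done
None
```

I handed the job in: both green-tagged controllers are in case nests and both red-tagged ones are in tray nests. I opened the lid gently onto its stop before sorting and shut it gently at the end. One green controller sits tilted by about 0.055 rad, inside the 0.12 limit, and sign-off gave no verdict.

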